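Build up a pair of stacked heels on the sloped stand and put them under the press bar

TASK

Build the two heels of a pair on the sloped stand: in each of its two places lay heel lifts flat on one another, every lift centred on the place's scribed line with its straight edge home against the backstop, and stop when the top of the pile meets the brass mark on the backstop. When both heels are up to the mark, lay the press bar across the two, resting flat on both and up against the backstop with its grip midway between them. Put any lifts left over into the clear stock box, and leave everything else on the bench where it is.

Things in the scene. Friction and masses are not known exactly. Their poses are not given: they have to be found in the camera images.
- shelf: sloped steel shelf of the heel-building stand, 100 deep (x), 210 wide (y), no side walls, fixed. Origin: middle of the line where shelf and backstop meet, 24 above the bench. x runs up the shelf from the backstop (rising 18 degrees, away from the robot), y along the backstop to the left, z square to the shelf. Lifts may not slide down it by themselves
- mark (a point): middle of the height mark: a thin brass line right across the face of the backstop, 30 above the shelf; axes as the shelf's. The backstop is a steel plate square to the shelf at its low edge, nearest the robot: face at the shelf's x = 0, 8 thick, 38 high above the shelf
- bay_left (a point): place of the left heel: the point on the shelf's surface at the foot of the backstop, 60 to the left (+y) of the shelf's middle, on a thin dark centre line scribed up the shelf; axes as the shelf's. A lift home here has its straight edge on the backstop, its centre at x = 33, y = 0, and the lowest lies flat on the shelf
- bay_right (a point): place of the right heel: the same, 60 to the right (-y) of the shelf's middle
- press_bar_grip (a point): centre of the dark wooden grip of the press bar: flat steel, 44 (x) by 180 (y) by 10 thick, 0.5 to 0.8 kg in all. The grip stands upright on its middle: 40 along x, 18 thick (y), from 10 to 44 above the bar's underside; this point is 27 above the underside. The bar starts flat on the bench between robot and stand, its length within 10 degrees of y
- stock_box_in (a point): centre of the inner floor (4 above the bench) of the fixed open stock box of clear plastic, 130 (x) by 170 (y) by 35 high outside, walls 4. It stands left or right of the stand; the tray with four round tins on the other side is not part of the job
- lift1_center (a point): middle of a D-shaped brown leather-board heel lift, 72 long, 58 wide, 10 thick, 40 g. x: along its length, from the straight (breast) edge at x = -33 to the tip of the round back at +39; the sides (y = -29, +29) run straight for 43 from the breast edge. z: its thickness; both faces alike. May be absent, as any lift; six to eight are there
- lift2_center (a point): another lift, the same. The lifts start flat on the bench in a group of up to four on either side, each with its straight edge facing the robot within 15 degrees, with some 25 to 50 between the sides of neighbours
- lift3_center (a point): another lift, the same
- lift4_center (a point): another lift, the same
- lift5_center (a point): another lift, the same
- lift6_center (a point): another lift, the same
- lift7_center (a point): another lift, the same
- lift8_center (a point): another lift, the same
- shoe_a: brown shoe, 270 long, at the right edge; loose, stays as it is (origin: underside)
- glue_jar: amber glue jar, 68 across, 100 high, at the far left; loose, stays as it is (origin: underside)
- hammer: hammer lying beyond the stand; loose, stays as it is (origin: underside)
- brush: brush lying at the left edge; loose, stays as it is (origin: underside)
- spool: spool of thread standing between the stand and a group of lifts, 36 across, 38 high; loose, stays as it is (origin: underside)
- tack_tin: round steel tin, 40 across, 35 high, opposite the spool between the stand and the other group of lifts; loose, stays as it is (origin: underside)
Mind the look-alikes: they are no part of the job. Leave any purple or red look-alike of the part that bears press_bar_grip alone.

How it is judged:
By the outcome, as a careful person would: the job done as asked, in the order asked, and still so for the second after the job is handed in, with the robot touching nothing.
Of lift1, lift2, lift3, lift4, lift5, lift6, lift7, lift8 only 6 to 8 are there at a start; the rules pass over those that are not, and their reading is None.
At some moment in a run one of lift1, lift2, lift3, lift4, lift5, lift6, lift7, lift8, press_bar may be knocked a few centimetres aside while the robot is not near it.
Once in a run the grip may slacken for a moment while it holds something.
It also fails if it takes over 210 s, if anything falls off the work surface, if the arm or the gripper's body presses on something with over 40 N, if the wrist force passes 120 N, or if a joint passes its speed limit or range.

ROBOT

A 7-joint arm with a two-finger parallel gripper is mounted at the origin on the work surface. World frame = base frame: x ahead of the robot, y to its left, z up, the work surface at z = 0. Lengths are in m, angles in rad, forces in N, time in s.
With the tool pointing down it reaches from about 0.4 to 0.85 m from the base axis. Payload 10.4 kg.
Tool frame: the origin (TCP) lies midway between the tips of the shut fingers; the grasp point (between the pads) lies 19 mm behind it; x points along the fingers, y is the direction in which the jaws open and shut, and the axes are right-handed (so a half turn about x gives the same grasp; the last joint's range is limited). The gripper opens to 85 mm and grips with 20 to 120 N. Pads are 22 mm wide; open, the fingers measure 114 mm over their backs; the gripper's body (76 mm by 85 mm) begins 54 mm behind the grasp point. The pads swing forward as they close: fully open they stand 13 mm farther back than shut.
Start: joints at [1.162, 0.332, -0.065, 1.46, 0.022, 1.35, -0.088], TCP at [0.235, -0.579, 0.231] pointing down, gripper open.
Joint ranges: [-2.6, 2.6], [-0.5, 2.12], [-1.47, 1.34], [0.16, 2.42], [-1.27, 4.41], [0.06, 2.06], [-2.6, 2.6]. Speed limits (rad/s): [2.22, 2.22, 2.79, 2.79, 3.14, 3.14, 3.14].

INTERFACE

Orientations are given as a rotation vector (axis times angle).
In Python, from plant import r gives the robot as it stands. The module is installed in compiled form; this text tells all that it offers.
- The arm moves only by the tool jog_arm, never from a script. Its argument "moves" is text: rows parted by semicolons, each of 7 numbers parted by spaces: the turn, a rotation vector about the world's x, y, z each as a share of 45 degrees, from -1 to 1, then the shift along the world's x, y, z each as a share of 0.5 m, from -1 to 1, then the opening, from 0 (shut) to 1 (fully open). A call has 1 to 5 rows; each row shifts and turns the commanded pose from where the row before left it; what a row does not reach is not made up. A row lasts 1/10 s, in which the tool goes at most 50 mm and 8.59 degrees, less where a joint would pass 70% of its speed; a pose out of reach is approached as far as the arm can. A call with a number of a shift or a turn outside -1 to 1 is refused whole. A call with a gripper value outside its range is refused whole. The fingers move at their own pace and stop on an object; "grip_force" is the grip in N (left out, the last holds). Time passes only in rows, so rows that do not move let the fingers close. It gives the time, the measured TCP pose, the force and the opening at its end, in the units of the state.
- r.state(): the state, without advancing time (a new reading comes with each control period).
- r.read_camera(name): name is "scene" or "top" or "wrist"; returns the picture (420x560x3 uint8, red, green, blue); there is no depth.
- r.camera_info(name): a dict with "fx", "fy", "cx", "cy" (pixels), "xyz" and "rotation" of the camera in the world; the wrist camera has in their place "hand_eye" (4x4, takes a point from camera to tool coordinates, whose origin is the TCP and whose axes are the tool frame's). Camera axes: x right, y down, z forward; pixel columns grow to the right and rows downward; lengths in m; the calibration is good to about 2 mm. A picture is of the moment at which its call begins: read the wrist's pose just before it. camera_info takes no time and is no camera call.
- r.job_done(): hands the job in, once; it reports no verdict.
Trained networks look in the newest picture that a camera, given by its name, has taken for a name from the list of things; names that differ only in an ending like _2 or _b are one class to them, and where a whole thing is asked for, a point or a joint stands for the part that bears it (a point fixed in the world has none). Each returns a list of dicts, best first, with "p" (0 to 1); they miss things now and then, are a little off and sometimes report something else, mostly with a low value. They report only what shows in the picture. A call takes as long as a camera call. They do not tell look-alikes from the thing itself.
- r.recognise(camera, thing): "position" ([x, y, z] in m, in the coordinates of the camera as it stood for that picture, good to about 4 mm: the middle of the surface that is visible of it).
- r.outline_of(camera, thing): "pixels" (420x560 bool, what is visible of it).
- r.mark_of(camera, thing): "position" ([x, y, z] in m, in the coordinates of the camera as it stood for that picture, good to about 4 mm: a listed point, or the origin of a listed thing).
The state is a dict: "t": time; "q": joint angles; "dq": joint speeds; "joint_torque": joint torques, N m; "ee_pos": TCP position; "ee_rot": TCP orientation; "wrist_force": force on the tool from outside, world axes, zero at the start; "ft_torque": the same for the moment, N m; "gripper_width": finger opening in m.
Only numpy, scipy, OpenCV 4.12 (cv2) and the standard library are available. Lean on these libraries where they do the work, as an engineer would, in place of code of your own. Each camera call takes 0.05 s, during which the arm holds its last target. There are 200 camera calls.

## Working session

There is one attempt and no reset: what is moved stays moved. The work goes in short steps, Python scripts to look and compute and a tool call to move; the robot and the scene stay as the last step left them, time stands still between calls to the robot, and variables do not carry over. Pictures are saved under pics/ and viewed, about 12 in all and at most 16, crops included, and the job is handed in when it is done.

Besides the shell and the picture viewer there is one more tool, called as name(argument=value, ...) on one line, values as JSON. jog_arm: Moves the arm, as the interface text tells. Shift numbers are shares of 0.5 m and turn numbers shares of 45 degrees, none past 1 either way. Its arguments: {"type":"object","properties":{"moves":{"type":"string"},"grip_force":{"type":"number"}},"required":["moves"]}

```bash
mkdir -p pics
cat > h.py <<'E'
import numpy as np, cv2
from scipy.spatial.transform import Rotation as R
from plant import r
def campose(c):
    i=r.camera_info(c)
    if 'hand_eye' in i:
        s=r.state(); T=np.eye(4); T[:3,:3]=R.from_rotvec(s['ee_rot']).as_matrix(); T[:3,3]=s['ee_pos']
        T=T@np.array(i['hand_eye'])
    else:
        T=np.eye(4); m=np.array(i['rotation']); T[:3,:3]=m if m.shape==(3,3) else R.from_rotvec(m).as_matrix(); T[:3,3]=i['xyz']
    return i,T
def ray(i,T,u,v,z):
    d=T[:3,:3]@np.array([(u-i['cx'])/i['fx'],(v-i['cy'])/i['fy'],1]); o=T[:3,3]
    return o+d*(z-o[2])/d[2]
def proj(i,T,p):
    q=T[:3,:3].T@(np.array(p)-T[:3,3]); return i['fx']*q[0]/q[2]+i['cx'],i['fy']*q[1]/q[2]+i['cy']
def shot(c,name=None):
    i,T=campose(c); im=r.read_camera(c)
    if name: cv2.imwrite(f'pics/{name}.png',im[:,:,::-1])
    return i,T,im
def W(T,p): return T[:3,:3]@np.array(p)+T[:3,3]
E
python3 - <<'E'
from h import *
np.set_printoptions(precision=4,suppress=True)
for c in('scene','top'):
    i,T,im=shot(c,c+'0'); print(c,i,T)
    for n in ['shelf','mark','bay_left','bay_right','press_bar_grip','stock_box_in','lift1_center','spool','tack_tin','glue_jar']:
        print(n,[(np.round(W(T,a['position']),3).tolist(),round(a['p'],2)) for a in r.mark_of(c,n)][:10])
s=r.state();print(s)
print(r.camera_info('wrist'))
E
```

```text
scene {'fx': 401.44650149923854, 'fy': 401.44650149923854, 'cx': 271.3412702632982, 'cy': 209.83678449648832, 'xyz': array([ 1.1323, -0.2165,  0.9285]), 'rotation': array([-2.062 , -1.5125,  0.5043])} [[ 0.304   0.7553 -0.5806  1.1323]
 [ 0.9526 -0.2338  0.1945 -0.2165]
 [ 0.0112 -0.6122 -0.7906  0.9285]
 [ 0.      0.      0.      1.    ]]
shelf [([0.565, -0.012, 0.021], 0.87)]
mark [([0.553, -0.006, 0.055], 0.88), ([0.492, -0.186, -0.001], 0.49)]
bay_left [([0.56, 0.051, 0.021], 0.75)]
bay_right [([0.565, -0.074, 0.025], 0.89), ([0.56, 0.051, 0.02], 0.38)]
press_bar_grip [([0.245, 0.326, 0.024], 0.96), ([0.242, -0.237, 0.028], 0.85), ([0.447, 0.043, 0.027], 0.65)]
stock_box_in [([0.641, 0.291, 0.001], 0.7)]
lift1_center []
spool [([0.493, -0.183, -0.001], 0.63), ([0.426, 0.259, 0.003], 0.5), ([0.565, -0.012, 0.021], 0.27)]
tack_tin [([0.503, 0.183, -0.001], 0.69)]
glue_jar [([0.651, 0.467, -0.001], 0.59)]
top {'fx': 473.2028838675497, 'fy': 473.2028838675497, 'cx': 283.88353976309946, 'cy': 206.12548321361635, 'xyz': array([ 0.2661, -0.0111,  1.6319]), 'rotation': array([-2.1217,  2
[... 764 characters left out ...]
rray([ 0.0004,  0.0026, -0.0001, -0.0018, -0.0004, -0.001 ,  0.0016]), 'joint_torque': array([ -0.0011, -62.5246,   0.048 , -39.1829,   0.0164,   0.0021,
        -0.0001]), 'ee_pos': array([ 0.2352, -0.5791,  0.2313]), 'ee_rot': array([ 2.0101,  0.3925, -2.01  ]), 'wrist_force': array([ 0.1147,  0.1742, -1.1147]), 'ft_torque': array([-0.0248,  0.0041,  0.0101]), 'gripper_width': 0.08504977120026432}
{'fx': 301.76968699398265, 'fy': 301.76968699398265, 'cx': 276.7323492278747, 'cy': 211.69723831641684, 'hand_eye': array([[ 0.0007, -0.286 ,  0.9582, -0.1418],
       [ 1.    , -0.0001, -0.0008, -0.0004],
       [ 0.0003,  0.9582,  0.286 , -0.0732],
       [ 0.    ,  0.    ,  0.    ,  1.    ]])}
```

```bash
python3 -c "
import cv2
a=cv2.imread('pics/top0.png');cv2.imwrite('pics/top0b.png',cv2.resize(a,(800,600),interpolation=cv2.INTER_CUBIC))"
```

```text
(no output)
```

View pics/top0b.png

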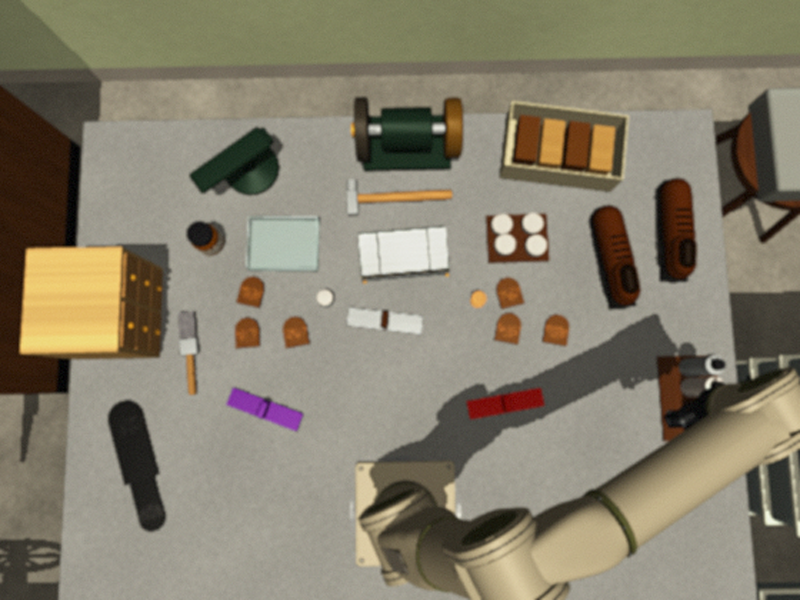

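View pics/scene0.png

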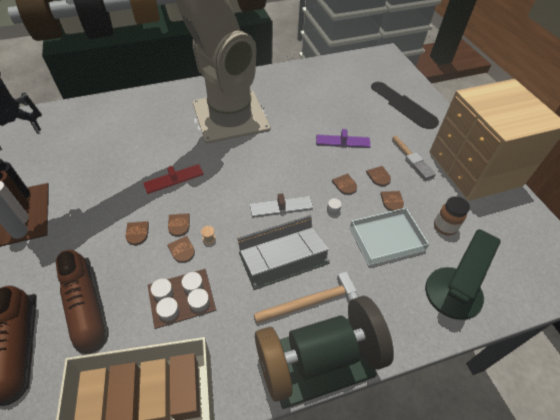

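```bash
cat >> h.py <<'E'
np.set_printoptions(precision=4,suppress=True)
def rotm(yaw,tilt=0):
    # tool x down (tilted 'tilt' about y so that it points away from robot), jaws along y, at yaw (rad)
    return R.from_euler('z',yaw)*R.from_euler('y',-tilt)*R.from_matrix([[0,0,1],[0,1,0],[-1,0,0]])
def go(pos,rot=None,s=None):
    s=s or r.state(); d=(np.array(pos)-s['ee_pos'])/0.5
    rv=np.zeros(3) if rot is None else (rot*R.from_rotvec(s['ee_rot']).inv()).as_rotvec()/(np.pi/4)
    n=max(np.abs(np.linalg.norm(d))/0.1,np.linalg.norm(rv)/0.19)
    n=max(1,int(np.ceil(n-1e-6))); print('rows',n,'turn/row',np.round(rv/n,4),'shift/row',np.round(d/n,4))
def brown(im,lo=(3,90,60),hi=(18,255,230)):
    h=cv2.cvtColor(im,cv2.COLOR_RGB2HSV); return cv2.inRange(h,lo,hi)
E
python3 - <<'E'
from h import *
s=r.state(); print(R.from_rotvec(s['ee_rot']).as_matrix())
i,T=campose('top'); im=cv2.imread('pics/top0.png')[:,:,::-1].copy()
m=brown(im); n,l,st,c=cv2.connectedComponentsWithStats(m)
for k in range(1,n):
    if st[k,4]>60: print(st[k],im[l==k].mean(0),ray(i,T,*c[k],0.01))
for h in (0.25,):
  go([0.42,-0.25,h],rotm(0))
E
```

```text
[[ 0.      0.3763 -0.9265]
 [-0.0001 -0.9265 -0.3763]
 [-1.      0.0001 -0.    ]]
[311  68  13  41 461] [110.2733  74.2017  27.1714] [ 0.9405 -0.1405  0.01  ]
[516  79  15  54 490] [82.3735 44.4878 21.7204] [ 0.8566 -0.8734  0.01  ]
[ 360   80   72   42 2177] [142.8144  96.0455  43.4502] [ 0.8875 -0.4197  0.01  ]
[467 125  19  44 606] [78.0446 34.6403 11.264 ] [ 0.7127 -0.6934  0.01  ]
[250 133  67   9 452] [191.8761 140.0774  75.9491] [ 0.7584 -0.0152  0.01  ]
[543 140  17   5  67] [78.5672 46.3134 26.6119] [ 0.7223 -0.964   0.01  ]
[418 144  26  43 625] [76.872  34.0416 10.736 ] [ 0.6483 -0.5266  0.01  ]
[341 150  43  34 540] [89.1593 52.5833 30.9315] [ 0.6318 -0.2747  0.01  ]
[135 157  18  19 106] [89.066  53.5189 25.1321] [0.6526 0.4676 0.01  ]
[ 13 172  41  68 201] [129.3483  94.7612  48.6866] [0.5729 0.8981 0.01  ]
[  54  172   60   79 2109] [89.4723 63.6885 32.6975] [0.489  0.6398 0.01  ]
[473 183  14  11  65] [72.1385 33.8923 13.3538] [ 0.5611 -0.6928  0.01  ]
[166 194  19  21 309] [129.0518  75.7896  34.7864] [0.5256 0.3644 0.01  ]
[348 194  19  22 304] [134.4474  81.2993  39.523 ] [ 0.5105 -0.2619  0.01  ]
[433 200  15  12  75] [72.4933 33.32   11.3867] [ 0.4991 -0.5522  0.01  ]
[329 203  12  13 103] [212.4466 160.1456  92.    ] [ 0.4971 -0.187   0.01  ]
[346 219  19  22 316] [140.8576  87.0665  44.3639] [ 0.4238 -0.2565  0.01  ]
[380 220  18  22 316] [140.1519  85.307   41.9335] [ 0.4174 -0.3713  0.01  ]
[165 222  17  22 318] [129.3648  77.1572  37.0283] [0.4249 0.3723 0.01  ]
[198 222  19  21 314] [135.0127  81.879   40.2038] [0.425  0.2568 0.01  ]
[ 13 243  40   8 123] [117.8455  88.5772  47.4472] [0.383 0.845 0.01 ]
[130 248   7  28 158] [164.8101 119.8354  67.6329] [0.3304 0.5055 0.01  ]
[461 256  18  54 560] [84.125  46.1964 23.6321] [ 0.2464 -0.6336  0.01  ]
rows 19 turn/row [-0.      0.      0.1847] shift/row [0.0195 0.0346 0.002 ]
```

Run:
```python
from h import *
go([0.48,-0.24,.23],rotm(np.pi))
```

```text
rows 9 turn/row [ 0.      0.     -0.0546] shift/row [ 0.0544  0.0754 -0.0003]
```

jog_arm(moves="0 0 -0.0546 0.0544 0.0754 0 1;0 0 -0.0546 0.0544 0.0754 0 1;0 0 -0.0546 0.0544 0.0754 0 1;0 0 -0.0546 0.0544 0.0754 0 1;0 0 -0.0546 0.0544 0.0754 0 1")

```text
t: 1.6
ee_pos: [0.3721, -0.389, 0.2316]
ee_rot: [2.133, 0.181, -2.132]
wrist_force: [0.3, -0.7, -0.2]
gripper_width: 0.0855
```

jog_arm(moves="0 0 -0.0546 0.0544 0.0754 0 1;0 0 -0.0546 0.0544 0.0754 0 1;0 0 -0.0546 0.0544 0.0754 0 1;0 0 -0.0546 0.0544 0.0754 0 1;0 0 0 0 0 0 1")

```text
t: 2.1
ee_pos: [0.4837, -0.233, 0.2316]
ee_rot: [2.221, 0.011, -2.216]
wrist_force: [-0.4, -0.2, -0.1]
gripper_width: 0.0852
```

Run:
```python
from h import *
s=r.state();print(s['ee_pos'],R.from_rotvec(s['ee_rot']).as_matrix(),s['q'])
i,T,im=shot('wrist','w1')
m=brown(im); n,l,st,c=cv2.connectedComponentsWithStats(m)
for k in range(1,n):
    if st[k,4]>300: print(st[k],im[l==k].mean(0),ray(i,T,*c[k],0.01))
for n in ['shelf','mark','bay_left','bay_right','press_bar_grip','lift1_center']:
    print(n,[(np.round(W(T,a['position']),4).tolist(),round(a['p'],2)) for a in r.mark_of('wrist',n)][:10])
```

```text
[ 0.4837 -0.233   0.2316] [[ 0.0019  0.0082 -1.    ]
 [ 0.0021 -1.     -0.0082]
 [-1.     -0.0021 -0.0019]] [ 0.666   0.1572 -0.3326  1.681   0.0502  1.3111 -1.2382]
[ 262    0  132   95 4087] [77.1686 57.5447 45.0529] [ 0.6206 -0.277   0.01  ]
[375   0  26  42 409] [109.8289  82.1149  64.3594] [ 0.6595 -0.3516  0.01  ]
[ 526    0   34  207 4769] [73.8218 41.134  21.9593] [ 0.5905 -0.5325  0.01  ]
[ 277  131   52   62 2498] [119.7174  90.7994  64.7766] [ 0.5114 -0.2609  0.01  ]
[220 161  33  34 859] [121.1001  97.8196  69.4005] [ 0.4917 -0.1821  0.01  ]
[ 269  201   50   57 2116] [146.7254 111.5284  79.2287] [ 0.4255 -0.2553  0.01  ]
[ 34 202  17  31 399] [91.188 66.401 51.213] [0.4391 0.0659 0.01  ]
[ 356  207   53   56 2130] [136.9451  99.6197  67.6432] [ 0.4189 -0.3695  0.01  ]
[ 535  282   25   88 1381] [94.0014 60.9558 39.6329] [ 0.2821 -0.6201  0.01  ]
shelf [([0.5658, -0.0139, 0.0209], 0.68)]
mark [([0.5536, -0.0122, 0.0517], 0.81)]
bay_left [([0.5573, 0.0566, 0.0202], 0.71)]
bay_right [([0.5697, -0.0693, 0.0238], 0.83)]
press_bar_grip [([0.443, 0.042, 0.019], 0.64)]
lift1_center []
```

View pics/w1.png

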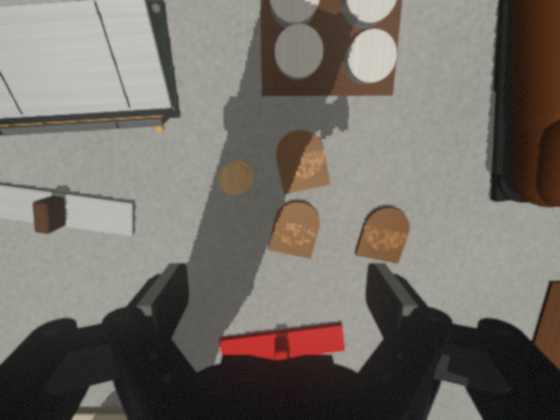

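jog_arm(moves="0 0 0 0.018 0.09 0.005 1;0 0 0 0.018 0.09 0.005 1;0 0 0 0.018 0.09 0.005 1;0 0 0 0.018 0.09 0.005 1;0 0 0 0.018 0.09 0.005 1")

```text
t: 2.95
ee_pos: [0.5251, -0.014, 0.2442]
ee_rot: [-2.221, 0.003, 2.22]
wrist_force: [0.1, -0.3, 0.2]
gripper_width: 0.0852
```

jog_arm(moves="0 0 0 0 0 0 1;0 0 0 0 0 0 1")

```text
t: 3.15
ee_pos: [0.525, -0.0147, 0.2439]
ee_rot: [2.221, 0.001, -2.221]
wrist_force: [0.6, -1.1, -1.0]
gripper_width: 0.0852
```

```bash
cat >> h.py <<'E'
from scipy.optimize import minimize
def dshape(x,y,a,n=24):
    t=np.linspace(-np.pi/2,np.pi/2,n)
    P=np.vstack([[[-.033,-.029]],np.c_[.010+.029*np.cos(t),.029*np.sin(t)],[[-.033,.029]]])
    c,s=np.cos(a),np.sin(a); return P@np.array([[c,s],[-s,c]])+[x,y]
def lifts(i,T,im,z=.01,lo=(3,60,40),amin=800):
    "fit D shapes (x,y,yaw deg,IoU) to brown blobs, top face height z"
    m=brown(im,lo); n,l,st,c=cv2.connectedComponentsWithStats(m); out=[]
    for k in range(1,n):
        if st[k,4]<amin or st[k,0]==0 or st[k,1]==0 or st[k,0]+st[k,2]>=560: continue
        C=max(cv2.findContours((l==k).astype(np.uint8),cv2.RETR_EXTERNAL,cv2.CHAIN_APPROX_NONE)[0],key=len)[:,0]
        P=np.array([ray(i,T,u,v,z)[:2] for u,v in C]); A=cv2.contourArea((P*1e4).astype(np.float32))/1e8
        if not .0028<A<.0055: continue
        o=P.mean(0)
        S=5000; mk=lambda Q: cv2.fillPoly(np.zeros((700,700),np.uint8),[np.round((Q-o)*S+350).astype(np.int32)],1)
        M=mk(P)
        def cost(p):
            D=mk(dshape(p[0]*.01+o[0],p[1]*.01+o[1],p[2]*.2)); return -(M&D).sum()/(M|D).sum()
        b=min((minimize(cost,[0,0,a],method='Nelder-Mead',options=dict(initial_simplex=[[0,0,a],[.5,0,a],[0,.5,a],[0,0,a+.5]])) for a in(-.8,0,.8)),key=lambda q:q.fun)
        out.append((b.x[0]*.01+o[0],b.x[1]*.01+o[1],np.degrees(b.x[2]*.2),-b.fun))
    return out
E
python3 - <<'E'
from h import *
s=r.state();print(s['ee_pos'],s['q'])
i,T,im=shot('wrist','w2'); np.savez('w2.npz',T=T)
for o in lifts(i,T,im): print(np.round(o,4))
for n in ['shelf','mark','bay_left','bay_right','press_bar_grip','lift1_center']:
    print(n,[(np.round(W(T,a['position']),4).tolist(),round(a['p'],2)) for a in r.mark_of('wrist',n)][:10])
j=cv2.imread('pics/w1.png')[:,:,::-1].copy()
E
```

```text
[ 0.525  -0.0147  0.2439] [ 0.4081  0.1408 -0.5096  1.6826  0.0707  1.3365 -1.6836]
[  0.58    -0.2179 -40.8568  -0.    ]
[  0.4675   0.3236 -41.6349  -0.    ]
[  0.4656  -0.1833 -89.1268  -0.    ]
shelf [([0.5626, -0.0114, 0.0217], 0.74), ([0.4462, 0.0436, 0.0227], 0.23)]
mark []
bay_left [([0.5545, 0.0519, 0.0218], 0.77)]
bay_right [([0.5692, -0.0683, 0.0252], 0.56)]
press_bar_grip [([0.4445, 0.0417, 0.0207], 0.89)]
lift1_center []h.py:50: RuntimeWarning: overflow encountered in scalar negative
  D=mk(dshape(p[0]*.01+o[0],p[1]*.01+o[1],p[2]*.2)); return -(M&D).sum()/(M|D).sum()
```

View pics/w2.png

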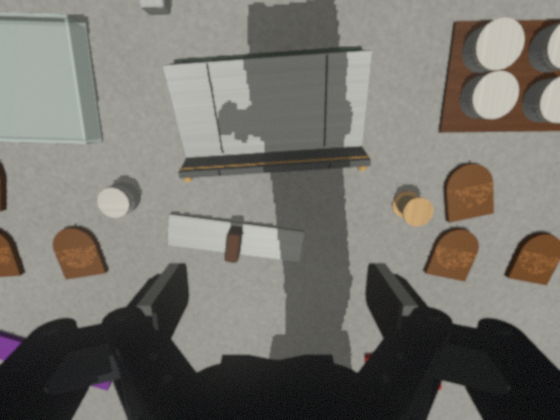

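```bash
sed -i 's/return -(M&D).sum()\/(M|D).sum()/return -float((M\&D).sum())\/float((M|D).sum())/' h.py
cat >> h.py <<'E'
def shelfpt(p,x,y,z):
    a=np.radians(18); Rs=R.from_euler('z',p[2])*R.from_euler('y',-a)
    return np.array([p[0],p[1],.024])+Rs.apply([x,y,z])
E
python3 - <<'E'
from h import *
from scipy.optimize import least_squares
i=r.camera_info('wrist');T=np.load('w2.npz')['T'];im=cv2.imread('pics/w2.png')[:,:,::-1].copy()
M=[((207,63),(.1,.06,0)),((222,152),(0,.06,0)),((326,54),(.1,-.06,0)),((325,147),(0,-.06,0)),((165,66),(.1,.105,0)),((371,51),(.1,-.105,0)),((185,167),(0,.105,.03)),((368,158),(0,-.105,.03))]
f=lambda p:np.array([np.array(proj(i,T,shelfpt(p,*m)))-u for u,m in M]).ravel()
q=least_squares(f,[.56,-.01,.1],loss='soft_l1'); print(q.x,np.degrees(q.x[2])); print(f(q.x).reshape(-1,2))
for y in(.06,-.06): print(shelfpt(q.x,0,y,0))
np.savez('shelf.npz',p=q.x)
for o in lifts(i,T,im): print(np.round(o,4))
for n in ['w1']:
    pass
cv2.imwrite('pics/w2s.png',cv2.resize(im[40:195,150:390,::-1],(800,517),interpolation=cv2.INTER_CUBIC))
E
```

```text
[ 0.5635 -0.0097  0.0627] 3.593451384227482
[[-0.443  -0.7503]
 [ 0.6805  3.2923]
 [ 1.1014 -0.0203]
 [-0.9364  1.9068]
 [-3.2039 -0.6795]
 [ 1.7546 -0.1523]
 [-6.3008  2.0735]
 [ 1.3321 -0.8077]]
[0.5597 0.0501 0.024 ]
[ 0.5672 -0.0696  0.024 ]
[ 0.5104 -0.2582 14.0277  0.9622]
[0.4261 0.255  9.3761 0.94  ]
[  0.4247  -0.2523 -11.215    0.9485]
```

View pics/w2s.png

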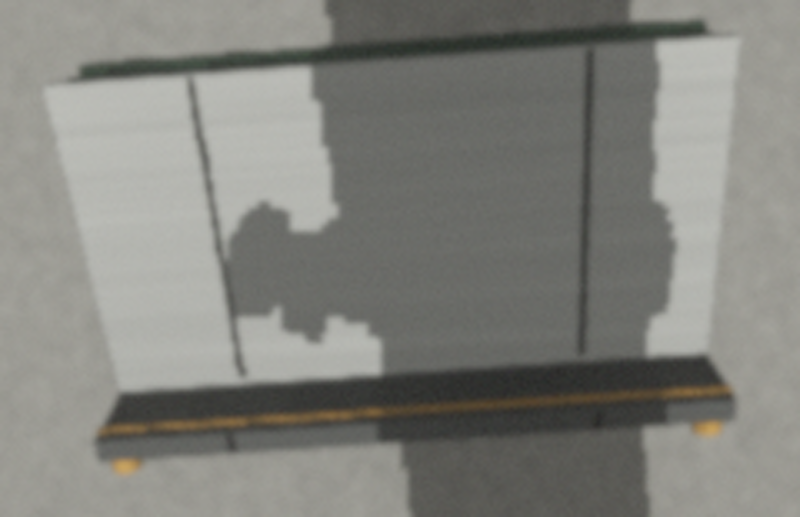

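Run:
```python
from h import *
from scipy.optimize import least_squares
i=r.camera_info('wrist');T=np.load('w2.npz')['T']
M=[((207,64),(.1,.06,0)),((223,156.4),(0,.06,0)),((327.3,54.4),(.1,-.06,0)),((324.6,148.6),(0,-.06,0)),((163.5,66.1),(.1,.105,0)),((372,51.1),(.1,-.105,0)),((180,169.6),(0,.105,.03)),((369.6,157.3),(0,-.105,.03)),((186,157.3),(0,.105,0)),((363,146.8),(0,-.105,0))]
f=lambda p:np.array([np.array(proj(i,T,shelfpt(p,*m)))-u for u,m in M]).ravel()
q=least_squares(f,[.56,-.01,.1]); p=q.x; print(p,np.degrees(p[2])); print(f(p).reshape(-1,2))
for y in(.06,-.06): print(shelfpt(p,0,y,0))
np.savez('shelf.npz',p=p)
for L in ((.511,-.2595,14),(.425,-.254,-11.2)):
    a=np.radians(L[2]); g=np.array([L[0]-.005*np.cos(a),L[1]-.005*np.sin(a),.12]); print(g); go(g,rotm(np.pi+a))
```

```text
[ 0.563  -0.0105  0.0661] 3.7872551718169953
[[ 0.0146 -0.9232]
 [ 0.3258 -0.4851]
 [ 0.1695 -0.0342]
 [ 0.047   0.5871]
 [-1.1894  0.2098]
 [ 1.1127 -0.0351]
 [-0.5323  0.2673]
 [ 0.3801  0.0499]
 [-0.3394  1.1159]
 [-0.0235 -0.158 ]]
[0.559  0.0494 0.024 ]
[ 0.5669 -0.0703  0.024 ]
[ 0.5061 -0.2607  0.12  ]
rows 6 turn/row [ 0.0001 -0.      0.0523] shift/row [-0.0063 -0.0816 -0.0413]
[ 0.4201 -0.253   0.12  ]
rows 6 turn/row [ 0.     -0.     -0.0411] shift/row [-0.0349 -0.0791 -0.0413]
```

jog_arm(moves="0 0 -0.041 -0.035 -0.079 -0.041 0.9;0 0 -0.041 -0.035 -0.079 -0.041 0.9;0 0 -0.041 -0.035 -0.079 -0.041 0.9;0 0 -0.041 -0.035 -0.079 -0.041 0.9;0 0 -0.041 -0.035 -0.079 -0.041 0.9", grip_force=40)

```text
t: 4.0
ee_pos: [0.4364, -0.2142, 0.1408]
ee_rot: [-2.137, 0.175, 2.136]
wrist_force: [0.5, -0.6, -1.3]
gripper_width: 0.0767
```

jog_arm(moves="0 0 -0.041 -0.035 -0.079 -0.041 0.9;0 0 0 0 0 0 0.9;0 0 0 0 0 0 0.9")

```text
t: 4.3
ee_pos: [0.4192, -0.2525, 0.1205]
ee_rot: [-2.117, 0.208, 2.119]
wrist_force: [0.1, -0.1, -0.4]
gripper_width: 0.0767
```

Run:
```python
from h import *
s=r.state();print(s['ee_pos'],s['q'],s['gripper_width'])
i,T,im=shot('wrist','w3')
for o in lifts(i,T,im): print(np.round(o,4))
a=np.radians(-11.2);go([.4201,-.253,-.003],rotm(np.pi+a))
```

```text
[ 0.4192 -0.2525  0.1205] [ 0.7129  0.1495 -0.2829  1.933   0.0473  1.0664 -1.3566] 0.07669163926132273
[ 0.5096 -0.2613 13.1529  0.9655]
[  0.4173  -0.3694 -11.0198   0.9795]
[  0.4233  -0.2558 -10.9669   0.9678]
rows 3 turn/row [-0.0001  0.0001 -0.0008] shift/row [-0.0001 -0.001  -0.0827]
```

View pics/w3.png

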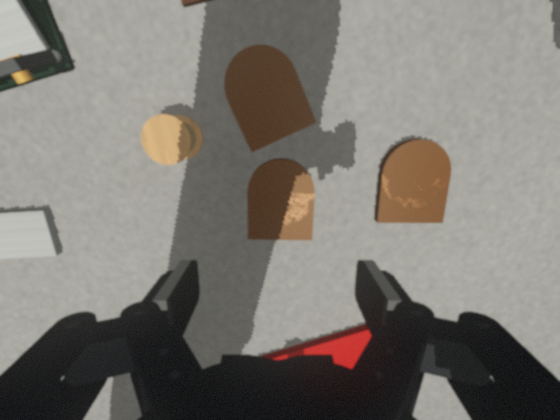

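jog_arm(moves="0 0 0 -0.001 -0.003 -0.085 0.9;0 0 0 -0.001 -0.002 -0.085 0.9;0 0 0 0 0 -0.05 0.9;0 0 0 0 0 -0.027 0.9;0 0 0 0 0 0 0.9")

```text
t: 4.85
ee_pos: [0.4191, -0.253, -0.0034]
ee_rot: [-2.119, 0.203, 2.122]
wrist_force: [0.3, 0.6, 0.8]
gripper_width: 0.0766
```

jog_arm(moves="0 0 0 0 0 0 0.5;0 0 0 0 0 0 0.5;0 0 0 0 0 0 0.5;0 0 0 0 0 0 0.5;0 0 0 0 0 0 0.5")

```text
t: 5.35
ee_pos: [0.4205, -0.2547, -0.0008]
ee_rot: [-2.124, 0.207, 2.117]
wrist_force: [-1.0, 1.7, 7.6]
gripper_width: 0.0565
```

Run:
```python
from h import *
s=r.state();print(s['ee_pos'],s['wrist_force'],s['gripper_width'])
shot('wrist','w4')
```

```text
[ 0.4205 -0.2547 -0.0008] [-0.9937  1.7389  7.5707] 0.05650078099924127
```

View pics/w4.png

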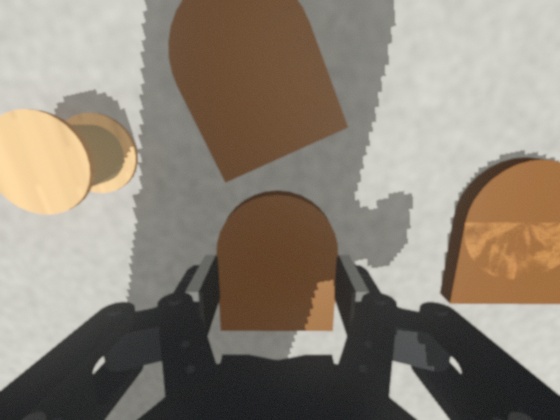

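```bash
cat >> h.py <<'E'
P=np.load('shelf.npz')['p']
Rsh=R.from_euler('z',P[2])*R.from_euler('y',-np.radians(18))
def rplace(half=np.pi): return Rsh*R.from_euler('z',half)*R.from_matrix([[0,0,1],[0,1,0],[-1,0,0]])
def insh(p): return Rsh.inv().apply(np.array(p)-shelfpt(P,0,0,0))
def shv(x,y,z): "shelf-frame vector (mm) -> world shares"; return np.round(Rsh.apply([x,y,z])/500,4)
E
python3 - <<'E'
from h import *
s=dict(r.state()); s['ee_pos']=s['ee_pos']+[0,0,.115]
t=shelfpt(P,.042,-.06,.045);print(t)
go(t,rplace(),s)
print(shv(-1,0,0),shv(0,0,-1))
E
```

```text
[ 0.5929 -0.0686  0.0798]
rows 6 turn/row [-0.004  -0.0661  0.0546] shift/row [ 0.0575  0.062  -0.0115]
[-0.0019 -0.0001 -0.0006] [ 0.0006  0.     -0.0019]
```

jog_arm(moves="0 0 0 0 0 0.08 0.5;0 0 0 0 0 0.08 0.5;0 0 0 0 0 0.07 0.5;-0.004 -0.0661 0.0546 0.0575 0.062 -0.0115 0.5;-0.004 -0.0661 0.0546 0.0575 0.062 -0.0115 0.5")

```text
t: 5.9
ee_pos: [0.4785, -0.1928, 0.1035]
ee_rot: [-2.281, 0.116, 2.042]
wrist_force: [0.5, 0.2, -1.5]
gripper_width: 0.0568
```

jog_arm(moves="-0.004 -0.0661 0.0546 0.0575 0.062 -0.0115 0.5;-0.004 -0.0661 0.0546 0.0575 0.062 -0.0115 0.5;-0.004 -0.0661 0.0546 0.0575 0.062 -0.0115 0.5;-0.004 -0.0661 0.0546 0.0575 0.062 -0.0115 0.5;0 0 0 0 0 0 0.5")

```text
t: 6.4
ee_pos: [0.5934, -0.0629, 0.0784]
ee_rot: [2.507, 0.095, -1.821]
wrist_force: [-0.9, -0.9, -0.6]
gripper_width: 0.0568
```

jog_arm(moves="0 0 0 0 0 0 0.5;0 0 0 0 0 0 0.5")

```text
t: 6.6
ee_pos: [0.5914, -0.0694, 0.0785]
ee_rot: [2.507, 0.081, -1.827]
wrist_force: [1.0, -0.5, -1.2]
gripper_width: 0.0565
```

Run:
```python
from h import *
s=r.state();print(s['ee_pos'],s['gripper_width'],insh(s['ee_pos'])*1000,s['q'],s['wrist_force'])
go(shelfpt(P,.038,-.06,.006),rplace())
shot('wrist','w5')
```

```text
[ 0.5914 -0.0694  0.0785] 0.0565152949855032 [ 40.126  -60.7054  44.2337] [ 0.4693  0.2502 -0.4473  1.9697  0.1207  0.6383 -1.5411] [ 0.9918 -0.5039 -1.1697]
rows 1 turn/row [ 0.0001 -0.0036  0.0018] shift/row [ 0.0194  0.0027 -0.074 ]
```

View pics/w5.png

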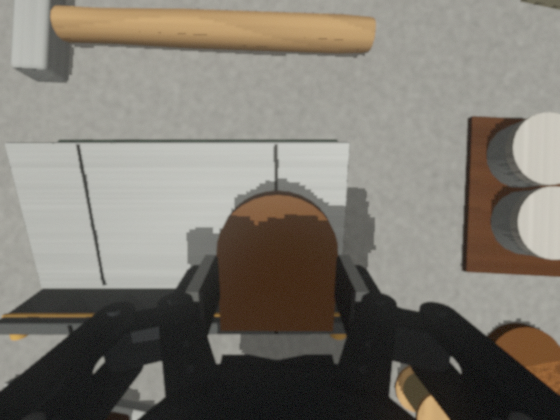

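jog_arm(moves="0 0 0 0.01 0.0014 -0.037 0.5;0 0 0 0.0095 0.0013 -0.037 0.5;0 0 0 0.0018 0 -0.0057 0.5;0 0 0 0.0018 0 -0.0057 0.5;0 0 0 0 0 0 0.5")

```text
t: 7.15
ee_pos: [0.6032, -0.0674, 0.0357]
ee_rot: [2.508, 0.083, -1.827]
wrist_force: [0.2, 0.6, -0.1]
gripper_width: 0.0563
```

```bash
cat > st.py <<'E'
from h import *
s=r.state();print('shelf mm',insh(s['ee_pos'])*1000,'w',s['gripper_width'],'F shelf',Rsh.inv().apply(s['wrist_force']),'t',s['t'])
E
python3 st.py; python3 -c "
from h import *
print(shv(-4,0,0),shv(0,0,1))"
```

```text
shelf mm [ 38.2695 -59.493   -0.1288] w 0.056286299069054836 F shelf [ 0.1795  0.6089 -0.1833] t 7.15
[-0.0076 -0.0005 -0.0025] [-0.0006 -0.      0.0019]
```

jog_arm(moves="0 0 0 0.0012 0 -0.0038 0.5;0 0 0 0 0 0 0.5")

```text
t: 7.35
ee_pos: [0.604, -0.0673, 0.0349]
ee_rot: [2.507, 0.082, -1.826]
wrist_force: [-9.7, 1.4, 13.3]
gripper_width: 0.0567
```

jog_arm(moves="0 0 0 -0.0076 -0.0005 -0.0025 0.5;0 0 0 -0.0076 -0.0005 -0.0025 0.5;0 0 0 -0.0038 -0.0003 -0.0012 0.5;0 0 0 0 0 0 0.5;0 0 0 0 0 0 0.5")

```text
t: 7.85
ee_pos: [0.5972, -0.0677, 0.0329]
ee_rot: [2.513, 0.083, -1.818]
wrist_force: [6.5, -0.2, 1.6]
gripper_width: 0.0565
```

```bash
python3 st.py
```

```text
shelf mm [ 31.6617 -59.3439  -0.9553] w 0.056511339483390044 F shelf [ 6.6762 -0.6293 -0.5119] t 7.85
```

jog_arm(moves="0 0 0 -0.0038 -0.0003 -0.0012 0.5;0 0 0 0 0 0 0.5;0 0 0 0 0 0 0.9;0 0 0 0 0 0 0.9;0 0 0 0 0 0 0.9")

```text
t: 8.35
ee_pos: [0.5919, -0.0679, 0.0295]
ee_rot: [2.506, 0.083, -1.828]
wrist_force: [0.0, 0.5, -0.1]
gripper_width: 0.0772
```

jog_arm(moves="0 0 0 -0.012 0 0.038 0.9;0 0 0 -0.024 0 0.076 0.9;0 0 0 -0.018 0 0.057 0.9;0 0 0 0 0 0 0.9;0 0 0 0 0 0 0.9")

```text
t: 8.85
ee_pos: [0.5652, -0.0681, 0.1154]
ee_rot: [2.507, 0.083, -1.826]
wrist_force: [0.1, -0.8, 0.6]
gripper_width: 0.0765
```

```bash
cat >> h.py <<'E'
def piles(i,T,im,tops,lo=(3,60,40)):
    "fit D on shelf-parallel plane; tops: {bay_y_mm: n lifts}; returns lift centre dx,dy (mm) & yaw deg vs home"
    m=brown(im,lo); out={}
    for by,n in tops.items():
        z=.01*n; o=shelfpt(P,0,0,z); nrm=Rsh.apply([0,0,1])
        def back(u,v):
            d=T[:3,:3]@np.array([(u-i['cx'])/i['fx'],(v-i['cy'])/i['fy'],1]); c=T[:3,3]
            return insh(c+d*((o-c)@nrm)/(d@nrm))
        u0,v0=proj(i,T,shelfpt(P,.033,by/1000,z))
        ml=m.copy(); _,l,st,_=cv2.connectedComponentsWithStats(ml); k=l[int(v0),int(u0)]
        if k==0: out[by]=None; continue
        C=max(cv2.findContours((l==k).astype(np.uint8),cv2.RETR_EXTERNAL,cv2.CHAIN_APPROX_NONE)[0],key=len)[:,0]
        Q=np.array([back(u,v)[:2] for u,v in C])-[.033,by/1000]
        mk=lambda q: cv2.fillPoly(np.zeros((700,700),np.uint8),[np.round(q*5000+350).astype(np.int32)],1)
        M=mk(Q)
        def cost(p):
            D=mk(dshape(p[0]*.01,p[1]*.01,p[2]*.2)); return -float((M&D).sum())/float((M|D).sum())
        b=minimize(cost,[0,0,0],method='Nelder-Mead',options=dict(initial_simplex=[[0,0,0],[.5,0,0],[0,.5,0],[0,0,.5]]))
        out[by]=np.round([b.x[0]*10,b.x[1]*10,np.degrees(b.x[2]*.2),-b.fun],2)
    return out
E
python3 st.py
python3 - <<'E'
from h import *
i,T,im=shot('wrist','w6'); print(piles(i,T,im,{-60:1}))
for o in lifts(i,T,im): print(np.round(o,4))
E
```

```text
shelf mm [ 26.8071 -57.6255  87.4367] w 0.07653937527816426 F shelf [ 0.226  -0.8489  0.5746] t 8.85
{-60: array([ 1.04,  1.34, -0.63,  0.96])}
[ 0.5991 -0.0687  2.9582  0.8225]
```

View pics/w6.png

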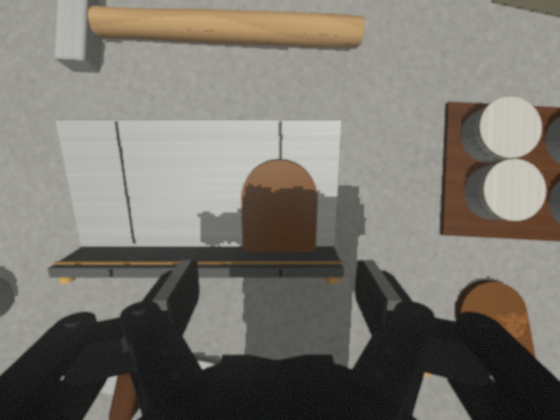

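```bash
cat >> h.py <<'E'
def grasp(L,z,half=np.pi,s=None,off=-.005):
    a=np.radians(L[2]); go([L[0]+off*np.cos(a),L[1]+off*np.sin(a),z],rotm(half+a),s)
E
python3 - <<'E'
from h import *
grasp((.5098,-.261,13.4),.11)
E
```

```text
rows 5 turn/row [-0.012   0.0782  0.0425] shift/row [-0.024  -0.0777 -0.0018]
```

jog_arm(moves="-0.012 0.0782 0.0425 -0.024 -0.0777 -0.0018 0.85;-0.012 0.0782 0.0425 -0.024 -0.0777 -0.0018 0.85;-0.012 0.0782 0.0425 -0.024 -0.0777 -0.0018 0.85;-0.012 0.0782 0.0425 -0.024 -0.0777 -0.0018 0.85;-0.012 0.0782 0.0425 -0.024 -0.0777 -0.0018 0.85")

```text
t: 9.4
ee_pos: [0.504, -0.2634, 0.1089]
ee_rot: [2.093, 0.25, -2.101]
wrist_force: [0.1, 0.4, 0.8]
gripper_width: 0.0728
```

jog_arm(moves="0 0 0 0 0 0 0.85;0 0 0 0 0 0 0.85")

```text
t: 9.6
ee_pos: [0.5047, -0.262, 0.1087]
ee_rot: [2.098, 0.248, -2.1]
wrist_force: [-0.3, 0.9, -0.3]
gripper_width: 0.0725
```

Run:
```python
from h import *
i,T,im=shot('wrist','w7')
for o in lifts(i,T,im): print(np.round(o,4))
for o in lifts(i,T,im)[:3]: grasp(o,.0005)
print([W(T,a['position']) for a in r.mark_of('wrist','spool')])
print(r.state()['ee_pos'],r.state()['gripper_width'])
```

```text
[ 0.5104 -0.2608 13.7389  0.9653]
rows 3 turn/row [-0.001  -0.0002  0.0023] shift/row [ 0.0003 -0.0008 -0.0724]
[array([ 0.4899, -0.1821, -0.0004]), array([ 0.598 , -0.0692,  0.0368])]
[ 0.5053 -0.2604  0.1095] 0.07264221254642748
```

jog_arm(moves="0 0 0.002 0.0003 -0.001 -0.08 0.85;0 0 0.002 0.0003 -0.001 -0.08 0.85;0 0 0.002 0.0003 -0.001 -0.04 0.85;0 0 0 0 0 -0.0165 0.85;0 0 0 0 0 0 0.85")

```text
t: 10.2
ee_pos: [0.5055, -0.2622, 0.0016]
ee_rot: [2.094, 0.254, -2.095]
wrist_force: [-0.8, -0.4, 1.1]
gripper_width: 0.0726
```

jog_arm(moves="0 0 0 0 0 0 0.5;0 0 0 0 0 0 0.5;0 0 0 0 0 0 0.5;0 0 0 0 0 0 0.5;0 0 0 0 0 0 0.5")

```text
t: 10.7
ee_pos: [0.507, -0.2636, 0.0042]
ee_rot: [2.098, 0.25, -2.09]
wrist_force: [-1.5, 2.2, 8.2]
gripper_width: 0.0554
```

jog_arm(moves="0 0 0 0 0 0.05 0.5;0 0 0 0 0 0.1 0.5;0 0 0 0 0 0.1 0.5;0 0 0 0 0 0 0.5;0 0 0 0 0 0 0.5")

```text
t: 11.2
ee_pos: [0.5067, -0.264, 0.1294]
ee_rot: [2.098, 0.249, -2.089]
wrist_force: [-0.1, -0.6, -1.2]
gripper_width: 0.0553
```

Run:
```python
from h import *
s=r.state();print(s['ee_pos'],s['gripper_width'])
go(shelfpt(P,.042,-.0605,.055),rplace())
i,T,im=shot('wrist','w8')
for o in lifts(i,T,im): print(np.round(o,4))
```

```text
[ 0.5067 -0.264   0.1294] 0.055267250454618236
rows 5 turn/row [ 0.0127 -0.0781 -0.0435] shift/row [ 0.0333  0.0779 -0.0161]
```

jog_arm(moves="0.0127 -0.0781 -0.0435 0.0333 0.0779 -0.0161 0.5;0.0127 -0.0781 -0.0435 0.0333 0.0779 -0.0161 0.5;0.0127 -0.0781 -0.0435 0.0333 0.0779 -0.0161 0.5;0.0127 -0.0781 -0.0435 0.0333 0.0779 -0.0161 0.5;0.0127 -0.0781 -0.0435 0.0333 0.0779 -0.0161 0.5")

```text
t: 11.75
ee_pos: [0.5885, -0.0672, 0.0856]
ee_rot: [2.51, 0.086, -1.828]
wrist_force: [0.8, -0.2, -0.1]
gripper_width: 0.0553
```

jog_arm(moves="0 0 0 0 0 0 0.5;0 0 0 0 0 0 0.5")

```text
t: 11.95
ee_pos: [0.5878, -0.0676, 0.0856]
ee_rot: [2.504, 0.09, -1.831]
wrist_force: [0.0, -1.0, -1.0]
gripper_width: 0.0553
```

```bash
python3 st.py
python3 - <<'E'
from h import *
go(shelfpt(P,.038,-.0605,.018),rplace())
E
```

```text
shelf mm [ 39.0369 -58.6691  52.0484] w 0.055348360085223564 F shelf [-0.356  -0.989  -0.9427] t 11.95
rows 1 turn/row [-0.0037 -0.0076 -0.0046] shift/row [ 0.0193 -0.0024 -0.0654]
```

jog_arm(moves="-0.0037 -0.0076 -0.0046 0.0097 -0.0012 -0.0327 0.5;0 0 0 0.0096 -0.0012 -0.0327 0.5;0 0 0 0.0016 0 -0.005 0.5;0 0 0 0.0017 0 -0.0051 0.5;0 0 0 0 0 0 0.5")

```text
t: 12.45
ee_pos: [0.6, -0.0709, 0.0496]
ee_rot: [2.513, 0.078, -1.821]
wrist_force: [-0.5, -1.5, 0.3]
gripper_width: 0.0555
```

```bash
python3 st.py
```

```text
shelf mm [ 39.3173 -62.7497  14.1507] w 0.05546609607376092 F shelf [-0.5078 -1.4706  0.4535] t 12.45
```

jog_arm(moves="0 0 0 0 0 0 0.5;0 0 0 0 0 0 0.5")

```text
t: 12.65
ee_pos: [0.6005, -0.0703, 0.0499]
ee_rot: [2.514, 0.079, -1.819]
wrist_force: [-0.0, 0.6, -0.9]
gripper_width: 0.0553
```

```bash
python3 st.py
python3 - <<'E'
from h import *
for k in range(3):
    i,T,im=shot('wrist','w9'); print(insh(T[:3,3])*1000)
    # dark line column search at shelf far portion
s=r.state();print(np.degrees((R.from_rotvec(s['ee_rot'])*rplace().inv()).as_rotvec()))
print(piles(i,T,im,{-60:2}))
E
python3 st.py
```

```text
shelf mm [ 39.9076 -62.1977  14.2275] w 0.05528099115704211 F shelf [-0.2568  0.6442 -0.8132] t 12.65
[112.1996 -61.5454 156.1854]
[112.1366 -61.4382 156.0996]
[112.064  -61.3552 156.0001]
[-0.0236 -0.1855 -0.1554]
{-60: array([ 9.58, -1.33, -0.16,  0.95])}
shelf mm [ 39.6666 -61.9873  13.9811] w 0.05506720743769206 F shelf [-0.6566 -0.6522  2.0627] t 12.8
```

View pics/w9.png

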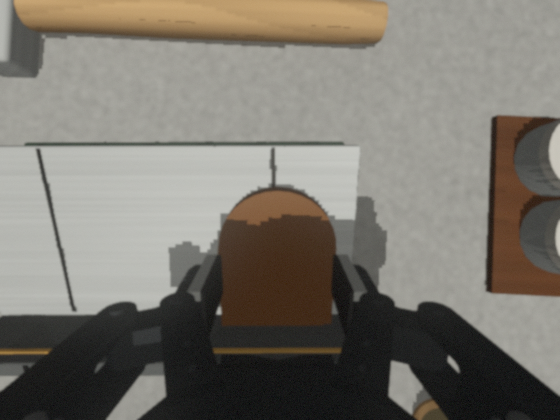

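jog_arm(moves="0 0 0 0.001 0.0018 -0.003 0.5;0 0 0 0 0.0018 0 0.5;0 0 0 -0.0076 -0.0005 -0.0025 0.5;0 0 0 -0.0076 -0.0005 -0.0025 0.5;0 0 0 -0.0076 -0.0005 -0.0025 0.5")

```text
t: 13.3
ee_pos: [0.5922, -0.0691, 0.0467]
ee_rot: [2.518, 0.078, -1.812]
wrist_force: [0.5, -0.8, 11.1]
gripper_width: 0.0554
```

jog_arm(moves="0 0 0 -0.002 0 -0.0006 0.5;0 0 0 0 0 0 0.5;0 0 0 0 0 0 0.5")

```text
t: 13.6
ee_pos: [0.5919, -0.069, 0.0467]
ee_rot: [2.519, 0.079, -1.81]
wrist_force: [5.6, -1.0, 8.4]
gripper_width: 0.0556
```

```bash
cat >> h.py <<'E'
def lineoff(i,T,im,by):
    "TCP-plane y offset (mm, shelf y) of tool centre plane relative to the scribed line, from the visible far part of the line"
    g=cv2.cvtColor(im,cv2.COLOR_RGB2GRAY).astype(float); out=[]
    for x in (.078,.082,.086,.09,.094):
        u,v=proj(i,T,shelfpt(P,x,by/1000,0)); ys=int(round(v)); xs=np.arange(int(u)-14,int(u)+15)
        row=g[ys,xs]; d=row-cv2.medianBlur(row.astype(np.uint8)[None],5)[0]*0-np.median(row); k=np.argmin(d)
        if d[k]<-25:
            c=T[:3,3]; dd=T[:3,:3]@np.array([(xs[k]-i['cx'])/i['fx'],(ys-i['cy'])/i['fy'],1]); n=Rsh.apply([0,0,1])
            q=insh(c+dd*((shelfpt(P,0,0,0)-c)@n)/(dd@n))*1000; out.append(round(q[1]-by,2))
    return out
E
python3 st.py
python3 - <<'E'
from h import *
i,T,im=shot('wrist','w10'); print(lineoff(i,T,im,-60)); print(piles(i,T,im,{-60:2}))
E
```

```text
shelf mm [ 30.8494 -60.3379  13.8879] w 0.055620441149516614 F shelf [ 7.8532 -1.3581  6.2909] t 13.6
[np.float64(0.62), np.float64(0.61), np.float64(0.09), np.float64(0.59), np.float64(0.58)]
{-60: array([ 1.84,  0.58, -0.04,  0.96])}
```

jog_arm(moves="0 0 0 -0.0066 -0.0004 -0.0005 0.5;0 0 0 0 0 0 0.5;0 0 0 0 0 0 0.5")

```text
t: 13.95
ee_pos: [0.5912, -0.069, 0.048]
ee_rot: [2.524, 0.08, -1.803]
wrist_force: [15.3, 0.1, 3.3]
gripper_width: 0.0553
```

```bash
python3 st.py
python3 - <<'E'
from h import *
i,T,im=shot('wrist','w10'); print(lineoff(i,T,im,-60)); print(piles(i,T,im,{-60:2}))
E
```

```text
shelf mm [ 30.5058 -60.2482  15.2759] w 0.05532873268088514 F shelf [15.5669 -0.9069 -1.559 ] t 13.95
[np.float64(0.21), np.float64(0.21), np.float64(0.21), np.float64(0.72), np.float64(0.71)]
{-60: array([1.59, 0.61, 0.21, 0.96])}
```

jog_arm(moves="0 0 0 0.004 0 0.0013 0.5;0 0 0 0 0 0 0.9;0 0 0 0 0 0 0.9;0 0 0 0 0 0 0.9;0 0 0 -0.012 0 0.038 0.9")

```text
t: 14.5
ee_pos: [0.5792, -0.0688, 0.0607]
ee_rot: [2.509, 0.081, -1.827]
wrist_force: [0.2, -0.1, -0.0]
gripper_width: 0.0769
```

jog_arm(moves="0 0 0 -0.024 0 0.076 0.9;0 0 0 -0.018 0 0.057 0.9;0 0 0 0 0 0 0.9;0 0 0 0 0 0 0.9")

```text
t: 14.9
ee_pos: [0.56, -0.0694, 0.1299]
ee_rot: [2.513, 0.078, -1.819]
wrist_force: [-0.7, -0.2, -0.9]
gripper_width: 0.0769
```

```bash
python3 st.py
python3 - <<'E'
from h import *
i,T,im=shot('wrist','w11'); print(lineoff(i,T,im,-60)); print(piles(i,T,im,{-60:2}))
i,T,im=shot('top','t2')
print([np.round(o,3) for o in lifts(i,T,im,amin=200)])
grasp((.4177,-.3700,-11),.11)
E
```

```text
shelf mm [ 26.1879 -58.6253 102.84  ] w 0.07688052264033489 F shelf [-0.9216 -0.1617 -0.6564] t 14.9
[np.float64(0.73), np.float64(0.73), np.float64(-0.07), np.float64(0.71), np.float64(0.71)]
{-60: array([1.31, 0.7 , 0.74, 0.96])}
[array([  0.526,   0.365, -13.498,   0.957]), array([ 0.425,  0.257, 10.11 ,  0.956]), array([  0.417,  -0.372, -11.561,   0.955]), array([0.425, 0.374, 1.801, 0.969])]
rows 7 turn/row [ 0.0037  0.0574 -0.0461] shift/row [-0.0419 -0.0857 -0.0053]
```

jog_arm(moves="0.0037 0.0574 -0.0461 -0.0419 -0.0857 -0.0053 0.9;0.0037 0.0574 -0.0461 -0.0419 -0.0857 -0.0053 0.9;0.0037 0.0574 -0.0461 -0.0419 -0.0857 -0.0053 0.9;0.0037 0.0574 -0.0461 -0.0419 -0.0857 -0.0053 0.9;0.0037 0.0574 -0.0461 -0.0419 -0.0857 -0.0053 0.9")

```text
t: 15.5
ee_pos: [0.4538, -0.2845, 0.1149]
ee_rot: [-2.251, 0.126, 2.06]
wrist_force: [0.7, 0.2, 0.6]
gripper_width: 0.0769
```

jog_arm(moves="0.0037 0.0574 -0.0461 -0.0419 -0.0857 -0.0053 0.9;0.0037 0.0574 -0.0461 -0.0419 -0.0857 -0.0053 0.9;0 0 0 0 0 0 0.9;0 0 0 0 0 0 0.9")

```text
t: 15.9
ee_pos: [0.4126, -0.3692, 0.1093]
ee_rot: [-2.119, 0.204, 2.12]
wrist_force: [0.6, 0.4, -0.3]
gripper_width: 0.0768
```

Run:
```python
from h import *
i,T,im=shot('wrist','w12')
for o in lifts(i,T,im): print(np.round(o,4)); grasp(o,-.0005)
print(r.state()['ee_pos'],r.state()['gripper_width'])
```

```text
[  0.4169  -0.3713 -11.3047   0.9714]
rows 3 turn/row [-0.0005  0.0001 -0.0026] shift/row [-0.0009 -0.0015 -0.0735]
[ 0.4134 -0.3681  0.1097] 0.07678893199747844
```

jog_arm(moves="0 0 -0.0026 -0.0009 -0.0015 -0.08 0.9;0 0 -0.0026 -0.0009 -0.0015 -0.08 0.9;0 0 -0.0026 -0.0009 -0.0015 -0.04 0.9;0 0 0 0 0 -0.0195 0.9;0 0 0 0 0 0 0.9")

```text
t: 16.45
ee_pos: [0.4121, -0.3697, 0.0003]
ee_rot: [-2.118, 0.207, 2.118]
wrist_force: [-0.7, 0.3, 0.3]
gripper_width: 0.0773
```

jog_arm(moves="0 0 0 0 0 0 0.5;0 0 0 0 0 0 0.5;0 0 0 0 0 0 0.5;0 0 0 0 0 0 0.5;0 0 0 0 0 0 0.5")

```text
t: 16.95
ee_pos: [0.4133, -0.3717, 0.0032]
ee_rot: [-2.123, 0.212, 2.114]
wrist_force: [-0.4, 1.8, 6.8]
gripper_width: 0.0561
```

jog_arm(moves="0 0 0 0 0 0.05 0.5;0 0 0 0 0 0.1 0.5;0 0 0 0 0 0.1 0.5;0 0 0 0 0 0 0.5;0 0 0 0 0 0 0.5")

```text
t: 17.45
ee_pos: [0.4129, -0.372, 0.1285]
ee_rot: [-2.124, 0.214, 2.114]
wrist_force: [-0.5, 0.2, -1.0]
gripper_width: 0.0559
```

Run:
```python
from h import *
s=r.state();print(s['ee_pos'],s['gripper_width'])
go(shelfpt(P,.042,-.0600,.065),rplace())
```

```text
[ 0.4129 -0.372   0.1285] 0.05589202868075516
rows 8 turn/row [-0.0028 -0.0493  0.0418] shift/row [ 0.0435  0.0757 -0.0074]
```

jog_arm(moves="-0.0028 -0.0493 0.0418 0.0435 0.0757 -0.0074 0.5;-0.0028 -0.0493 0.0418 0.0435 0.0757 -0.0074 0.5;-0.0028 -0.0493 0.0418 0.0435 0.0757 -0.0074 0.5;-0.0028 -0.0493 0.0418 0.0435 0.0757 -0.0074 0.5;-0.0028 -0.0493 0.0418 0.0435 0.0757 -0.0074 0.5")

```text
t: 17.95
ee_pos: [0.5206, -0.1801, 0.1066]
ee_rot: [-2.405, 0.026, 1.976]
wrist_force: [0.4, -1.4, 0.4]
gripper_width: 0.0559
```

jog_arm(moves="-0.0028 -0.0493 0.0418 0.0435 0.0757 -0.0074 0.5;-0.0028 -0.0493 0.0418 0.0435 0.0757 -0.0074 0.5;-0.0028 -0.0493 0.0418 0.0435 0.0757 -0.0074 0.5;0 0 0 0 0 0 0.5;0 0 0 0 0 0 0.5")

```text
t: 18.45
ee_pos: [0.5851, -0.0674, 0.0954]
ee_rot: [2.504, 0.089, -1.831]
wrist_force: [-0.1, -0.3, -1.0]
gripper_width: 0.0557
```

```bash
python3 st.py
python3 - <<'E'
from h import *
go(shelfpt(P,.038,-.0598,.027),rplace())
i,T,im=shot('wrist','w13'); print(lineoff(i,T,im,-60))
E
```

```text
shelf mm [ 39.5343 -58.2331  62.1842] w 0.0557346230038549 F shelf [-0.443  -0.3282 -0.9595] t 18.45
rows 1 turn/row [-0.0034 -0.0075 -0.004 ] shift/row [ 0.019  -0.0019 -0.0679]
[np.float64(0.56), np.float64(0.58), np.float64(0.6), np.float64(0.62), np.float64(1.3)]
```

jog_arm(moves="0 -0.005 0 0.0095 0.0003 -0.034 0.5;0 0 0 0.0095 0 -0.034 0.5;0 0 0 0.001 0 -0.003 0.5;0 0 0 0 0 0 0.5;0 0 0 0 0 0 0.5")

```text
t: 19.0
ee_pos: [0.5962, -0.069, 0.062]
ee_rot: [2.511, 0.085, -1.822]
wrist_force: [-0.3, -0.5, 0.1]
gripper_width: 0.0561
```

```bash
python3 st.py
python3 - <<'E'
from h import *
i,T,im=shot('wrist','w13'); print(lineoff(i,T,im,-60)); print(piles(i,T,im,{-60:3}))
s=r.state();print(np.degrees((R.from_rotvec(s['ee_rot'])*rplace().inv()).as_rotvec()))
E
```

```text
shelf mm [ 39.6056 -60.5962  27.0528] w 0.056134361512875534 F shelf [-0.331  -0.4897  0.2135] t 19.0
[np.float64(0.54), np.float64(0.53), np.float64(0.52), np.float64(0.52), np.float64(1.06)]
{-60: array([ 7.37,  0.01, -0.63,  0.96])}
[ 0.0979 -0.0905  0.0147]
```

jog_arm(moves="0 0 0 0.0014 0.001 -0.0043 0.5;0 0 0 0.0014 0 -0.0043 0.5;0 0 0 0 0 0 0.5;0 0 0 -0.0076 -0.0005 -0.0025 0.5;0 0 0 -0.0076 -0.0005 -0.0025 0.5")

```text
t: 19.55
ee_pos: [0.5915, -0.0684, 0.0561]
ee_rot: [2.514, 0.086, -1.818]
wrist_force: [-0.2, 0.0, 7.3]
gripper_width: 0.0558
```

jog_arm(moves="0 0 0 -0.0076 -0.0005 -0.0025 0.5;0 0 0 -0.0038 -0.0003 -0.0012 0.5;0 0 0 0 0 0 0.5;0 0 0 0 0 0 0.5")

```text
t: 19.95
ee_pos: [0.5889, -0.0686, 0.056]
ee_rot: [2.519, 0.086, -1.809]
wrist_force: [11.9, -0.2, 1.7]
gripper_width: 0.0559
```

```bash
python3 st.py
python3 - <<'E'
from h import *
i,T,im=shot('wrist','w13'); print(lineoff(i,T,im,-60)); print(piles(i,T,im,{-60:3}))
E
```

```text
shelf mm [ 30.8561 -59.6855  23.6717] w 0.05588890300478853 F shelf [11.8374 -0.9379 -2.0373] t 19.95
[np.float64(0.38), np.float64(0.39), np.float64(0.4), np.float64(0.4), np.float64(0.95)]
{-60: array([ 1.06,  0.93, -0.03,  0.93])}
```

jog_arm(moves="0 0 0 0.004 0 0.0013 0.5;0 0 0 0 0 0 0.9;0 0 0 0 0 0 0.9;0 0 0 0 0 0 0.9;0 0 0 -0.012 0 0.038 0.9")

```text
t: 20.5
ee_pos: [0.5785, -0.0685, 0.0699]
ee_rot: [2.507, 0.087, -1.829]
wrist_force: [0.4, -0.4, -0.4]
gripper_width: 0.077
```

jog_arm(moves="0 0 0 -0.024 0 0.076 0.9;0 0 0 -0.018 0 0.057 0.9;0 0 0 0 0 0 0.9;0 0 0 0 0 0 0.9")

```text
t: 20.9
ee_pos: [0.5591, -0.0691, 0.139]
ee_rot: [2.511, 0.085, -1.822]
wrist_force: [-0.3, 0.3, -0.5]
gripper_width: 0.077
```

```bash
python3 st.py
python3 - <<'E'
from h import *
i,T,im=shot('wrist','w14'); print(lineoff(i,T,im,-60)); print(piles(i,T,im,{-60:3}))
i,T,im=shot('top','t3')
print([np.round(o,3) for o in lifts(i,T,im,amin=200)], r.state()['q'])
grasp((.425,.256,9.7),.12)
E
```

```text
shelf mm [ 28.2356 -58.2195 111.7853] w 0.07697846653900302 F shelf [-0.3857  0.344  -0.4381] t 20.9
[np.float64(0.78), np.float64(0.79), np.float64(0.79), np.float64(0.8), np.float64(0.81)]
{-60: array([0.63, 0.91, 0.01, 0.91])}
[array([  0.526,   0.365, -13.621,   0.96 ]), array([ 0.425,  0.257, 10.523,  0.955]), array([0.425, 0.374, 2.328, 0.965])] [ 0.5361  0.0991 -0.4856  1.9944  0.0072  0.7489 -1.4489]
rows 8 turn/row [-0.0063  0.0495  0.0162] shift/row [-0.0346  0.081  -0.0044]
```

View pics/w14.png

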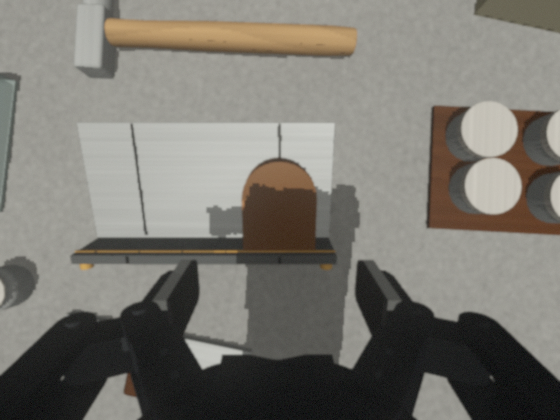

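jog_arm(moves="-0.0063 0.0495 0.0162 -0.0346 0.081 0 0.9;-0.0063 0.0495 0.0162 -0.0346 0.081 0 0.9;-0.0063 0.0495 0.0162 -0.0346 0.081 0 0.9;-0.0063 0.0495 0.0162 -0.0346 0.081 0 0.9;-0.0063 0.0495 0.0162 -0.0346 0.081 0 0.9")

```text
t: 21.5
ee_pos: [0.4713, 0.1351, 0.1378]
ee_rot: [2.277, 0.146, -2.026]
wrist_force: [1.0, -0.2, -0.2]
gripper_width: 0.0771
```

jog_arm(moves="-0.0063 0.0495 0.0162 -0.0346 0.081 -0.015 0.9;-0.0063 0.0495 0.0162 -0.0346 0.081 -0.02 0.9;-0.0063 0.0495 0.0162 -0.0346 0.081 0 0.9;0 0 0 0 0 0 0.9;0 0 0 0 0 0 0.9")

```text
t: 22.0
ee_pos: [0.4198, 0.2561, 0.12]
ee_rot: [2.13, 0.184, -2.132]
wrist_force: [-0.0, -0.1, -0.0]
gripper_width: 0.0771
```

Run:
```python
from h import *
i,T,im=shot('wrist','w15')
for o in lifts(i,T,im): print(np.round(o,4)); grasp(o,-.0005)
print(r.state()['ee_pos'],r.state()['gripper_width'],r.state()['q'])
```

```text
[0.4249 0.3722 3.0088 0.9767]
rows 4 turn/row [ 0.0002 -0.0001 -0.0374] shift/row [-0.0003  0.0585 -0.0603]
[ 0.4248  0.2581 10.1253  0.9691]
rows 3 turn/row [ 0.0003 -0.0001  0.0029] shift/row [-0.0004  0.0015 -0.0804]
[0.4204 0.2549 0.1202] 0.07710068000430254 [ 0.0794  0.2197 -0.7832  1.9068  0.1753  1.0849 -2.1752]
```

jog_arm(moves="0 0 0.0029 -0.0004 0.0015 -0.09 0.9;0 0 0.0029 -0.0004 0.0015 -0.09 0.9;0 0 0.0029 0 0.0005 -0.04 0.9;0 0 0 0 0 -0.02 0.9;0 0 0 0 0 0 0.9")

```text
t: 22.55
ee_pos: [0.4201, 0.2558, 0.0003]
ee_rot: [2.129, 0.185, -2.13]
wrist_force: [0.1, 0.1, 0.0]
gripper_width: 0.0765
```

jog_arm(moves="0 0 0 0 0 0 0.5;0 0 0 0 0 0 0.5;0 0 0 0 0 0 0.5;0 0 0 0 0 0 0.5;0 0 0 0 0 0 0.5")

```text
t: 23.05
ee_pos: [0.4215, 0.2573, 0.003]
ee_rot: [2.134, 0.187, -2.125]
wrist_force: [-1.0, -1.2, 4.9]
gripper_width: 0.056
```

jog_arm(moves="0 0 0 0 0 0.05 0.5;0 0 0 0 0 0.1 0.5;0 0 0 0 0 0.1 0.5;0 0 0 0 0 0 0.5;0 0 0 0 0 0 0.5")

```text
t: 23.55
ee_pos: [0.4216, 0.2573, 0.1284]
ee_rot: [2.136, 0.187, -2.123]
wrist_force: [-0.5, 0.1, -0.3]
gripper_width: 0.056
```

Run:
```python
from h import *
s=r.state();print(s['ee_pos'],s['gripper_width'])
go(shelfpt(P,.042,.0605,.045),rplace())
```

```text
[0.4216 0.2573 0.1284] 0.056016179007947725
rows 6 turn/row [ 0.008  -0.0649 -0.0231] shift/row [ 0.0545 -0.0685 -0.0162]
```

jog_arm(moves="0.008 -0.0649 -0.0231 0.0545 -0.0685 -0.0162 0.5;0.008 -0.0649 -0.0231 0.0545 -0.0685 -0.0162 0.5;0.008 -0.0649 -0.0231 0.0545 -0.0685 -0.0162 0.5;0.008 -0.0649 -0.0231 0.0545 -0.0685 -0.0162 0.5;0.008 -0.0649 -0.0231 0.0545 -0.0685 -0.0162 0.5")

```text
t: 24.05
ee_pos: [0.5568, 0.0839, 0.0848]
ee_rot: [2.446, 0.1, -1.882]
wrist_force: [0.8, 0.2, 0.3]
gripper_width: 0.0558
```

jog_arm(moves="0.008 -0.0649 -0.0231 0.0545 -0.0685 -0.0162 0.5;0 0 0 0 0 0 0.5;0 0 0 0 0 0 0.5;0 0 0 0 0 0 0.5")

```text
t: 24.45
ee_pos: [0.5832, 0.0526, 0.0773]
ee_rot: [2.503, 0.085, -1.83]
wrist_force: [-0.1, 0.3, -0.1]
gripper_width: 0.0559
```

```bash
python3 st.py
python3 - <<'E'
from h import *
go(shelfpt(P,.039,.0605,.007),rplace())
i,T,im=shot('wrist','w16'); print(lineoff(i,T,im,60)); print(piles(i,T,im,{-60:3}))
E
```

```text
shelf mm [39.6981 61.6203 43.1818] w 0.05588658249024675 F shelf [-0.1013  0.2737 -0.0629] t 24.45
rows 1 turn/row [ 0.0002 -0.0072 -0.0023] shift/row [ 0.0211 -0.0008 -0.0693]
[np.float64(0.39), np.float64(0.41), np.float64(1.04), np.float64(0.44), np.float64(0.46)]
{-60: array([  4.84,   8.29, -17.58,   0.77])}
```

jog_arm(moves="0 -0.006 0 0.0105 -0.0005 -0.0346 0.5;0 0 0 0.0105 0 -0.0346 0.5;0 0 0 0 0 0 0.5;0 0 0 0 0 0 0.5")

```text
t: 24.9
ee_pos: [0.594, 0.0523, 0.0433]
ee_rot: [2.508, 0.085, -1.823]
wrist_force: [0.1, 0.6, -0.4]
gripper_width: 0.0555
```

```bash
python3 st.py
python3 - <<'E'
from h import *
i,T,im=shot('wrist','w17'); print(lineoff(i,T,im,60)); print(piles(i,T,im,{60:1}))
E
```

```text
shelf mm [39.4115 60.6046  7.4767] w 0.05553782838868601 F shelf [ 0.0442  0.5878 -0.4135] t 24.9
[np.float64(0.73), np.float64(0.74), np.float64(0.75), np.float64(0.76)]
{60: array([ 6.28,  1.29, -0.38,  0.95])}
```

jog_arm(moves="0 0 0 0.0018 -0.001 -0.0057 0.5;0 0 0 0.0018 0 -0.0057 0.5;0 0 0 0 0 0 0.5;0 0 0 -0.0076 -0.0005 -0.0025 0.5;0 0 0 -0.0076 -0.0005 -0.0025 0.5")

```text
t: 25.45
ee_pos: [0.5908, 0.0506, 0.0371]
ee_rot: [2.514, 0.083, -1.816]
wrist_force: [1.6, -0.0, 8.5]
gripper_width: 0.0559
```

jog_arm(moves="0 0 0 -0.0076 -0.0005 -0.0025 0.5;0 0 0 -0.0038 -0.0003 -0.0012 0.5;0 0 0 0 0 0 0.5;0 0 0 0 0 0 0.5")

```text
t: 25.85
ee_pos: [0.5877, 0.0505, 0.0367]
ee_rot: [2.519, 0.085, -1.81]
wrist_force: [12.8, 0.8, 3.4]
gripper_width: 0.0558
```

```bash
python3 st.py
python3 - <<'E'
from h import *
i,T,im=shot('wrist','w17'); print(lineoff(i,T,im,60)); print(piles(i,T,im,{60:1}))
E
```

```text
shelf mm [31.2064 59.1499  3.1932] w 0.05580473304949947 F shelf [13.2088 -0.0321 -0.7565] t 25.85
[np.float64(0.21), np.float64(0.69), np.float64(0.69), np.float64(0.68), np.float64(0.68)]
{60: array([ 1.71, -0.32, -0.39,  0.97])}
```

jog_arm(moves="0 0 0 0.0076 0.0028 0.0025 0.5;0 0 0 0 0 0 0.5;0 0 0 -0.0076 -0.0005 -0.0025 0.5;0 0 0 0 0 0 0.5;0 0 0 0 0 0 0.5")

```text
t: 26.4
ee_pos: [0.5877, 0.0507, 0.0366]
ee_rot: [2.518, 0.083, -1.81]
wrist_force: [13.9, -2.2, 2.9]
gripper_width: 0.0557
```

```bash
python3 st.py
python3 - <<'E'
from h import *
i,T,im=shot('wrist','w17'); print(lineoff(i,T,im,60)); print(piles(i,T,im,{60:1}))
E
```

```text
shelf mm [31.1974 59.4     3.11  ] w 0.05565430279557759 F shelf [13.9148 -3.1059 -1.5157] t 26.4
[np.float64(0.43), np.float64(0.43), np.float64(0.91), np.float64(0.9), np.float64(0.89)]
{60: array([ 1.78, -0.09, -0.02,  0.97])}
```

jog_arm(moves="0 0 0 0.004 0 0.0013 0.5;0 0 0 0 0 0 0.9;0 0 0 0 0 0 0.9;0 0 0 0 0 0 0.9;0 0 0 -0.012 0 0.038 0.9")

```text
t: 26.95
ee_pos: [0.5771, 0.0509, 0.0504]
ee_rot: [2.505, 0.083, -1.829]
wrist_force: [-0.5, 1.4, -0.2]
gripper_width: 0.0768
```

jog_arm(moves="0 0 0 -0.024 0 0.076 0.9;0 0 0 -0.024 0 0.076 0.9;0 0 0 -0.01 0 0.03 0.9;0 0 0 0 0 0 0.9;0 0 0 0 0 0 0.9")

```text
t: 27.45
ee_pos: [0.5496, 0.0507, 0.1432]
ee_rot: [2.508, 0.082, -1.823]
wrist_force: [-0.1, 0.2, -0.8]
gripper_width: 0.0771
```

```bash
python3 st.py
python3 - <<'E'
from h import *
i,T,im=shot('wrist','w18'); print(lineoff(i,T,im,60)); print(piles(i,T,im,{-60:3,60:1}))
i,T,im=shot('top','t4')
print([np.round(o,3) for o in lifts(i,T,im,amin=200)], r.state()['q'])
grasp((.425,.372,2.5),.12)
E
```

```text
shelf mm [ 27.9857  61.9264 116.2383] w 0.07706724756457688 F shelf [-0.3266  0.1668 -0.7372] t 27.45
[np.float64(0.65), np.float64(0.66), np.float64(0.66), np.float64(0.67), np.float64(0.68)]
{-60: array([0.98, 5.15, 0.19, 0.81]), 60: array([0.94, 0.09, 0.01, 0.96])}
[array([ 0.601, -0.07 ,  3.956,  0.923]), array([  0.526,   0.365, -13.561,   0.958]), array([0.422, 0.401, 2.299, 0.971])] [ 0.4485  0.0769 -0.6633  2.0123  0.1308  0.763  -1.791 ]
rows 7 turn/row [-0.0031  0.0567 -0.0041] shift/row [-0.0369  0.0917 -0.0064]
```

Run:
```python
from h import *
grasp((.422,.399,2.3),.12)
```

```text
rows 8 turn/row [-0.0026  0.0496 -0.0042] shift/row [-0.0331  0.087  -0.0056]
```

jog_arm(moves="-0.0026 0.0496 -0.0042 -0.0331 0.087 0 0.9;-0.0026 0.0496 -0.0042 -0.0331 0.087 0 0.9;-0.0026 0.0496 -0.0042 -0.0331 0.087 0 0.9;-0.0026 0.0496 -0.0042 -0.0331 0.087 0 0.9;-0.0026 0.0496 -0.0042 -0.0331 0.087 0 0.9")

```text
t: 28.05
ee_pos: [0.466, 0.2699, 0.1425]
ee_rot: [2.322, 0.057, -2.066]
wrist_force: [0.8, 0.6, -0.2]
gripper_width: 0.0768
```

jog_arm(moves="-0.0026 0.0496 -0.0042 -0.0331 0.087 -0.015 0.9;-0.0026 0.0496 -0.0042 -0.0331 0.087 -0.02 0.9;-0.0026 0.0496 -0.0042 -0.0331 0.087 -0.01 0.9;0 0 0 0 0 0 0.9;0 0 0 0 0 0 0.9")

```text
t: 28.55
ee_pos: [0.4156, 0.4005, 0.1193]
ee_rot: [2.198, 0.047, -2.199]
wrist_force: [-0.6, -1.1, -0.3]
gripper_width: 0.0769
```

Run:
```python
from h import *
i,T,im=shot('wrist','w19')
for o in lifts(i,T,im): print(np.round(o,4)); grasp(o,-.0005)
print(r.state()['ee_pos'],r.state()['gripper_width'],r.state()['q'])
```

```text
[  0.5246   0.3662 -13.7841   0.9728]
rows 4 turn/row [ 0.0005  0.0001 -0.0895] shift/row [ 0.0514 -0.0157 -0.0601]
[0.4218 0.4021 2.9103 0.9673]
rows 3 turn/row [0.0007 0.0002 0.0043] shift/row [-0.0001  0.002  -0.0801]
[0.417  0.3989 0.1197] 0.07713042786986156 [-0.2216  0.422  -0.7655  1.6926  0.3168  1.156  -2.6031]
```

jog_arm(moves="0 0 0.1825 0 0.0005 0 0.9;0 0 0.1825 0 0.0005 0 0.9;0 0 0.1825 0 0.0005 0 0.9;0 0 0.1825 0 0.0005 0 0.9;0 0 0.1825 0 0.0005 0 0.9")

```text
t: 29.1
ee_pos: [0.419, 0.398, 0.1207]
ee_rot: [1.779, 0.708, -1.776]
wrist_force: [0.5, -0.3, -0.5]
gripper_width: 0.0764
```

jog_arm(moves="0 0 0.1825 0 0.0005 0 0.9;0 0 0.1825 0 0.0005 0 0.9;0 0 0.1825 0 0.0005 0 0.9;0 0 0.1825 0 0.0005 0 0.9;0 0 0.1825 0 0.0005 0 0.9")

```text
t: 29.6
ee_pos: [0.419, 0.3993, 0.1207]
ee_rot: [1.281, 1.163, -1.278]
wrist_force: [-0.5, 0.2, -0.3]
gripper_width: 0.0768
```

jog_arm(moves="0 0 0.1825 0 0 0 0.9;0 0 0.1825 0 0 0 0.9;0 0 0.1825 0 0 0 0.9;0 0 0.1825 0 0 0 0.9;0 0 0.1825 0 0 0 0.9")

```text
t: 30.1
ee_pos: [0.419, 0.3993, 0.1206]
ee_rot: [0.741, 1.442, -0.741]
wrist_force: [0.3, -0.2, 0.3]
gripper_width: 0.0772
```

jog_arm(moves="0 0 0.1825 0 0 0 0.9;0 0 0.1825 0 0 0 0.9;0 0 0.1825 0 0 0 0.9;0 0 0.1825 0 0 0 0.9;0 0 0.1825 0 0 0 0.9")

```text
t: 30.6
ee_pos: [0.419, 0.3993, 0.1206]
ee_rot: [0.182, 1.564, -0.184]
wrist_force: [0.4, 0.2, 0.6]
gripper_width: 0.0766
```

jog_arm(moves="0 0 0.1825 0 0 0 0.9;0 0 0.1825 0 0 0 0.9;0 0 0 0 0 0 0.9;0 0 0 0 0 0 0.9")

```text
t: 31.0
ee_pos: [0.4183, 0.4002, 0.1207]
ee_rot: [-0.036, 1.573, 0.035]
wrist_force: [-0.8, 0.1, 0.1]
gripper_width: 0.077
```

Run:
```python
from h import *
i,T,im=shot('wrist','w20')
for o in lifts(i,T,im): print(np.round(o,4)); grasp(o,-.0005,0)
print(r.state()['ee_pos'],r.state()['gripper_width'],r.state()['q'])
```

```text
[0.4205 0.402  2.3632 0.9718]
rows 3 turn/row [ 0.0001 -0.0009 -0.002 ] shift/row [-0.0018  0.0008 -0.0809]
[  0.5213   0.3669 -13.7388   0.9403]
rows 4 turn/row [-0.     -0.0007 -0.0909] shift/row [ 0.0491 -0.0162 -0.0607]
[0.4182 0.4005 0.1209] 0.07677723500031487 [ 0.121   0.7423 -1.3464  1.6705  0.7404  1.3466  0.2659]
```

jog_arm(moves="0 0 -0.002 -0.001 0.001 -0.09 0.9;0 0 -0.002 -0.001 0.001 -0.09 0.9;0 0 0 -0.001 0 -0.04 0.9;0 0 0 0 0 -0.021 0.9;0 0 0 0 0 0 0.9")

```text
t: 31.55
ee_pos: [0.4159, 0.4025, 0.0006]
ee_rot: [-0.038, 1.573, 0.037]
wrist_force: [-0.2, -0.5, 0.4]
gripper_width: 0.0766
```

jog_arm(moves="0 0 0 0 0 0 0.5;0 0 0 0 0 0 0.5;0 0 0 0 0 0 0.5;0 0 0 0 0 0 0.5;0 0 0 0 0 0 0.5")

```text
t: 32.05
ee_pos: [0.4167, 0.4036, 0.0029]
ee_rot: [-0.036, 1.57, 0.039]
wrist_force: [-1.1, -0.5, 5.9]
gripper_width: 0.0562
```

jog_arm(moves="0 0 0 0 0 0.05 0.5;0 0 0 0 0 0.1 0.5;0 0 0 0 0 0.1 0.5;0 0 0 0 0 0 0.5;0 0 0 0 0 0 0.5")

```text
t: 32.55
ee_pos: [0.4166, 0.4032, 0.1278]
ee_rot: [-0.036, 1.57, 0.039]
wrist_force: [-0.4, -0.2, -1.9]
gripper_width: 0.0561
```

Run:
```python
from h import *
s=r.state();print(s['ee_pos'],s['gripper_width'],s['q'])
go(shelfpt(P,.042,.0605,.055),rplace(0))
```

```text
[0.4166 0.4032 0.1278] 0.05613602117081907 [ 0.1192  0.7326 -1.3513  1.6652  0.7325  1.3518  0.2679]
rows 8 turn/row [ 0.0025 -0.0498  0.0028] shift/row [ 0.0413 -0.088  -0.0096]
```

jog_arm(moves="0.0025 -0.0498 0.0028 0.0413 -0.088 0 0.5;0.0025 -0.0498 0.0028 0.0413 -0.088 0 0.5;0.0025 -0.0498 0.0028 0.0413 -0.088 0 0.5;0.0025 -0.0498 0.0028 0.0413 -0.088 0 0.5;0.0025 -0.0498 0.0028 0.0413 -0.088 0 0.5")

```text
t: 33.05
ee_pos: [0.5194, 0.1802, 0.1249]
ee_rot: [-0.042, 1.376, 0.049]
wrist_force: [1.2, 1.0, -0.5]
gripper_width: 0.0562
```

jog_arm(moves="0.0025 -0.0498 0.0028 0.0413 -0.088 -0.02 0.5;0.0025 -0.0498 0.0028 0.0413 -0.088 -0.02 0.5;0.0025 -0.0498 0.0028 0.0413 -0.088 -0.037 0.5;0 0 0 0 0 0 0.5;0 0 0 0 0 0 0.5")

```text
t: 33.55
ee_pos: [0.5796, 0.051, 0.0868]
ee_rot: [-0.041, 1.261, 0.054]
wrist_force: [0.1, 0.5, -2.0]
gripper_width: 0.0561
```

```bash
python3 st.py
python3 - <<'E'
from h import *
go(shelfpt(P,.039,.0605,.017),rplace(0))
i,T,im=shot('wrist','w21'); print(lineoff(i,T,im,60)); print(piles(i,T,im,{60:2}),r.state()['q'])
E
```

```text
shelf mm [39.1112 60.2627 53.3149] w 0.05613427895528366 F shelf [-0.5033  0.5263 -1.9898] t 33.55
rows 1 turn/row [ 0.0023 -0.0064  0.0032] shift/row [ 0.0222  0.0019 -0.0691]
[]
{60: array([ 19.28,   2.99, -10.13,   0.56])} [ 0.966   0.5831 -1.3823  1.9705  0.8677  0.8954  0.833 ]
```

View pics/w21.png

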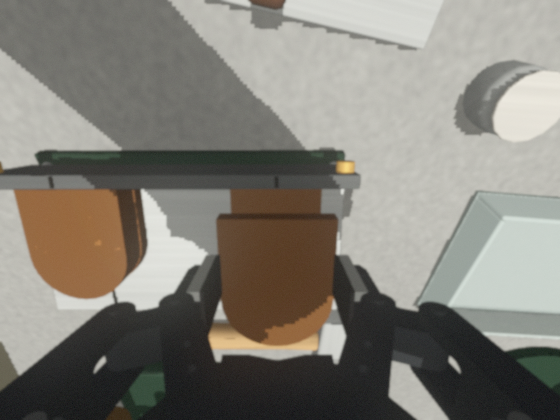

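jog_arm(moves="0.0023 -0.0064 0.0032 0.0111 0 -0.0345 0.5;0 0 0 0.0111 0 -0.0345 0.5;0 0 0 0 0 0 0.5;0 0 0 0 0 0 0.5")

```text
t: 34.0
ee_pos: [0.5911, 0.0541, 0.054]
ee_rot: [-0.045, 1.254, 0.062]
wrist_force: [-0.6, -0.1, 0.5]
gripper_width: 0.056
```

```bash
python3 st.py
python3 - <<'E'
from h import *
i,T,im=shot('wrist','w22'); s=r.state();print(s['q'][2],np.degrees((R.from_rotvec(s['ee_rot'])*rplace(0).inv()).as_rotvec()))
g=cv2.cvtColor(im,cv2.COLOR_RGB2GRAY)
# tick on backstop top (x=-.004,z=.038,y=.06)
u,v=proj(i,T,shelfpt(P,-.004,.06,.038)); print(u,v); v=int(v);u=int(u)
print(np.arange(u-12,u+13)); print(g[v-6:v+8:2,u-12:u+13])
E
```

```text
shelf mm [40.0703 62.556  18.4761] w 0.05601720423410285 F shelf [-0.4613 -0.0433  0.6713] t 34.0
-1.2920694766439424 [-0.0023 -0.1595  0.2591]
269.6194857126052 193.6533918793525
[257 258 259 260 261 262 263 264 265 266 267 268 269 270 271 272 273 274
 275 276 277 278 279 280 281]
[[69 70 68 72 72 69 70 69 69 66 69 67 66 67 65 67 67 67 68 69 69 67 72 69
  69]
 [73 77 78 76 77 77 76 78 76 75 74 70 60 58 52 53 59 72 74 75 77 75 75 76
  75]
 [74 76 77 78 78 75 77 78 77 76 75 71 57 52 46 47 55 66 74 77 77 76 77 76
  78]
 [78 77 77 76 77 75 77 76 76 76 76 68 58 49 46 46 56 68 76 76 76 77 78 74
  76]
 [75 76 77 76 75 76 75 74 75 77 77 68 59 44 42 46 54 66 74 74 72 76 76 75
  78]
 [75 77 74 75 77 77 76 73 75 75 74 69 59 47 42 45 56 68 71 79 76 76 74 75
  75]
 [76 77 77 74 78 74 75 78 75 75 75 71 61 48 42 47 56 69 73 76 75 76 75 75
  75]]
```

jog_arm(moves="0 0 0 0.002 -0.0038 -0.0066 0.5;0 0 0 0.002 0 -0.0066 0.5;0 0 0 0 0 0 0.5;0 0 0 -0.0076 -0.0005 -0.0025 0.5;0 0 0 -0.0076 -0.0005 -0.0025 0.5")

```text
t: 34.55
ee_pos: [0.5861, 0.0501, 0.0447]
ee_rot: [-0.043, 1.253, 0.059]
wrist_force: [-0.9, -0.4, 5.8]
gripper_width: 0.056
```

jog_arm(moves="0 0 0 -0.0076 -0.0005 -0.0025 0.5;0 0 0 -0.0057 -0.0003 -0.0018 0.5;0 0 0 0 0 0 0.5;0 0 0 0 0 0 0.5")

```text
t: 34.95
ee_pos: [0.5838, 0.0499, 0.0452]
ee_rot: [-0.042, 1.244, 0.06]
wrist_force: [19.5, 2.6, -0.5]
gripper_width: 0.0557
```

```bash
cat >> h.py <<'E'
def tick(i,T,im,by=60):
    u,v=proj(i,T,shelfpt(P,-.004,by/1000,.038)); u=int(u);v=int(v)
    g=cv2.cvtColor(im,cv2.COLOR_RGB2GRAY).astype(float)[v-2:v+6,u-14:u+15].mean(0); w=np.clip(np.median(g)-8-g,0,None)
    c=u-14+(w*np.arange(29)).sum()/w.sum()
    # offset of tool plane from tick: project tool-plane point at same place
    a=np.array(proj(i,T,shelfpt(P,-.004,by/1000+.005,.038)))[0]-proj(i,T,shelfpt(P,-.004,by/1000-.005,.038))[0]
    return dict(tick=c,tool_minus_tick_mm=(i['cx']-c)/a*10)
E
python3 st.py
python3 - <<'E'
from h import *
i,T,im=shot('wrist','w23'); print(tick(i,T,im),r.state()['q'][2])
E
```

```text
shelf mm [30.1001 58.8564 12.47  ] w 0.055714423155568515 F shelf [18.5136  1.2567 -6.5873] t 34.95
{'tick': np.float64(279.55386740331494), 'tool_minus_tick_mm': np.float64(-1.1406722893916288)} -1.2868973998029518
```

jog_arm(moves="0 0 0 0.012 0.0032 0.006 0.5;0 0 0 0 0 0 0.5;0 0 0 -0.005 -0.0003 -0.003 0.5;0 0 0 -0.005 -0.0003 -0.002 0.5;0 0 0 0 0 0 0.5")

```text
t: 35.5
ee_pos: [0.5838, 0.0509, 0.045]
ee_rot: [-0.043, 1.246, 0.06]
wrist_force: [15.5, 0.1, 2.8]
gripper_width: 0.0561
```

```bash
python3 st.py
python3 - <<'E'
from h import *
i,T,im=shot('wrist','w23'); print(tick(i,T,im),r.state()['q'][2])
E
```

```text
shelf mm [30.0877 59.8801 12.308 ] w 0.056130524515144366 F shelf [15.5924 -0.8948 -2.084 ] t 35.5
{'tick': np.float64(277.1380697050938), 'tool_minus_tick_mm': np.float64(-0.16387243652563022)} -1.285640183199181
```

jog_arm(moves="0 0 0 0.005 0 0.0015 0.5;0 0 0 0 0 0 0.9;0 0 0 0 0 0 0.9;0 0 0 0 0 0 0.9;0 0 0 -0.012 0 0.038 0.9")

```text
t: 36.05
ee_pos: [0.5752, 0.0504, 0.0605]
ee_rot: [-0.043, 1.258, 0.059]
wrist_force: [0.0, -0.0, 0.7]
gripper_width: 0.0768
```

jog_arm(moves="0 0 0 -0.024 0 0.076 0.9;0 0 0 -0.024 0 0.076 0.9;0 0 0 0 0 0 0.9;0 0 0 0 0 0 0.9")

```text
t: 36.45
ee_pos: [0.5535, 0.0492, 0.1361]
ee_rot: [-0.046, 1.253, 0.055]
wrist_force: [0.0, -0.3, -0.8]
gripper_width: 0.0769
```

```bash
python3 st.py
python3 - <<'E'
from h import *
i,T,im=shot('top','t5')
print([np.round(o,3) for o in lifts(i,T,im,amin=200)], r.state()['q'])
i,T,im=shot('wrist','w24'); print(piles(i,T,im,{60:2,-60:3}))
grasp((.5237,.3665,-13.7),.12,0)
E
```

```text
shelf mm [ 29.4695  60.1076 108.3378] w 0.07689557214775007 F shelf [-0.2475 -0.2912 -0.7221] t 36.45
[array([ 0.601, -0.07 ,  3.954,  0.918]), array([  0.526,   0.365, -13.279,   0.958])] [ 1.1119  0.379  -1.4603  1.9937  0.6007  0.8637  1.0155]
{60: array([2.71, 0.19, 1.18, 0.89]), -60: array([1.51, 3.1 , 0.01, 0.88])}
rows 7 turn/row [ 0.0051  0.0572 -0.0555] shift/row [-0.0097  0.0909 -0.0042]
```

jog_arm(moves="0.0051 0.0572 -0.0555 -0.0097 0.0909 0 0.9;0.0051 0.0572 -0.0555 -0.0097 0.0909 0 0.9;0.0051 0.0572 -0.0555 -0.0097 0.0909 0 0.9;0.0051 0.0572 -0.0555 -0.0097 0.0909 0 0.9;0.0051 0.0572 -0.0555 -0.0097 0.0909 -0.01 0.9")

```text
t: 37.05
ee_pos: [0.5309, 0.2638, 0.1285]
ee_rot: [0.111, 1.466, -0.105]
wrist_force: [1.0, -0.8, 1.2]
gripper_width: 0.0766
```

jog_arm(moves="0.0051 0.0572 -0.0555 -0.0097 0.0909 -0.01 0.9;0.0051 0.0572 -0.0555 -0.0097 0.0909 -0.01 0.9;0 0 0 0 0 0 0.9;0 0 0 0 0 0 0.9")

```text
t: 37.45
ee_pos: [0.5201, 0.3547, 0.1177]
ee_rot: [0.174, 1.552, -0.172]
wrist_force: [-0.0, -1.7, -0.0]
gripper_width: 0.0769
```

Run:
```python
from h import *
i,T,im=shot('wrist','w25')
for o in lifts(i,T,im): print(np.round(o,4)); grasp(o,-.0005,0)
print(r.state()['ee_pos'],r.state()['gripper_width'],r.state()['q'])
```

```text
[  0.5239   0.3662 -13.6815   0.9709]
rows 3 turn/row [ 0.0004  0.0057 -0.0065] shift/row [-0.0014  0.0096 -0.0792]
[0.5212 0.3529 0.1182] 0.07715340176026389 [ 0.0991  0.6775 -1.094   1.5508  0.6299  1.2896  0.2668]
```

jog_arm(moves="0.0005 0.0085 -0.01 -0.002 0.0144 -0.06 0.9;0.0005 0.0085 -0.01 -0.002 0.0144 -0.07 0.9;0 0 0 0 0 0 0.9;0 0 0 0 0 0 0.9")

```text
t: 37.9
ee_pos: [0.5202, 0.3661, 0.0557]
ee_rot: [0.19, 1.56, -0.189]
wrist_force: [-0.3, 0.4, 0.7]
gripper_width: 0.0769
```

Run:
```python
from h import *
grasp((.5237,.3662,-13.6),-.0005,0)
s=r.state();print(s['ee_pos'],s['q'])
```

```text
rows 2 turn/row [-0.0003  0.0014  0.0027] shift/row [-0.0014  0.0013 -0.0562]
[0.5202 0.3661 0.0557] [ 0.043   0.7557 -1.0368  1.5736  0.6841  1.2106  0.2052]
```

jog_arm(moves="0 0.002 0.004 -0.0014 0.0013 -0.06 0.9;0 0 0 -0.0014 0.0013 -0.0524 0.9;0 0 0 0 0 0 0.9")

```text
t: 38.2
ee_pos: [0.5183, 0.3669, -0.0017]
ee_rot: [0.187, 1.563, -0.188]
wrist_force: [-0.5, -1.6, -0.0]
gripper_width: 0.0769
```

jog_arm(moves="0 0 0 0 0 0 0.5;0 0 0 0 0 0 0.5;0 0 0 0 0 0 0.5;0 0 0 0 0 0 0.5;0 0 0 0 0 0 0.5")

```text
t: 38.7
ee_pos: [0.5198, 0.3696, 0.0024]
ee_rot: [0.189, 1.558, -0.184]
wrist_force: [-0.9, -2.9, 7.7]
gripper_width: 0.0564
```

jog_arm(moves="0 0 0 0 0 0.05 0.5;0 0 0 0 0 0.1 0.5;0 0 0 0 0 0.1 0.5;0 0 0 0 0 0 0.5;0 0 0 0 0 0 0.5")

```text
t: 39.2
ee_pos: [0.5193, 0.3695, 0.1272]
ee_rot: [0.189, 1.558, -0.183]
wrist_force: [-0.2, -0.8, -0.5]
gripper_width: 0.056
```

Run:
```python
from h import *
s=r.state();print(s['ee_pos'],s['gripper_width'],s['q'])
go(shelfpt(P,.042,.0605,.065),rplace(0))
```

```text
[0.5193 0.3695 0.1272] 0.056030263626979195 [ 0.0649  0.6853 -1.0907  1.5155  0.6215  1.3137  0.2434]
rows 7 turn/row [-0.0056 -0.0563  0.0546] shift/row [ 0.017  -0.0909 -0.0081]
```

jog_arm(moves="-0.0056 -0.0563 0.0546 0.017 -0.0909 0.005 0.5;-0.0056 -0.0563 0.0546 0.017 -0.0909 0.005 0.5;-0.0056 -0.0563 0.0546 0.017 -0.0909 0 0.5;-0.0056 -0.0563 0.0546 0.017 -0.0909 0 0.5;-0.0056 -0.0563 0.0546 0.017 -0.0909 0 0.5")

```text
t: 39.7
ee_pos: [0.5606, 0.1395, 0.1288]
ee_rot: [0.019, 1.347, -0.011]
wrist_force: [0.5, -0.2, 0.3]
gripper_width: 0.0562
```

jog_arm(moves="-0.0056 -0.0563 0.0546 0.017 -0.0909 0 0.5;-0.0056 -0.0563 0.0546 0.017 -0.0909 0 0.5;0 0 0 0 0 0 0.5;0 0 0 0 0 0 0.5")

```text
t: 40.1
ee_pos: [0.5775, 0.0481, 0.1288]
ee_rot: [-0.04, 1.261, 0.051]
wrist_force: [-0.8, 0.4, -0.4]
gripper_width: 0.0558
```

```bash
python3 st.py
python3 - <<'E'
from h import *
go(shelfpt(P,.040,.0608,.028),rplace(0)); print(r.state()['q'])
E
```

```text
shelf mm [49.8542 57.4686 93.9754] w 0.0557885190405025 F shelf [-0.8768  0.4602 -0.1518] t 40.1
rows 2 turn/row [ 0.0017 -0.0028  0.0036] shift/row [ 0.0108  0.0041 -0.0658]
[ 0.9838  0.4132 -1.3387  1.9404  0.6283  0.8722  1.0017]
```

jog_arm(moves="0.0017 -0.0028 0.0036 0.0072 0.002 -0.0438 0.5;0.0017 -0.0028 0.0036 0.0072 0.002 -0.0438 0.5;0 0 0 0.0072 0.002 -0.0438 0.5;0 0 0 0 0 0 0.5;0 0 0 0 0 0 0.5")

```text
t: 40.6
ee_pos: [0.5884, 0.056, 0.0642]
ee_rot: [-0.046, 1.255, 0.065]
wrist_force: [-0.1, 0.1, -0.1]
gripper_width: 0.0563
```

```bash
python3 st.py
python3 - <<'E'
from h import *
i,T,im=shot('wrist','w26'); print(tick(i,T,im),r.state()['q'][2])
s=r.state();print(np.degrees((R.from_rotvec(s['ee_rot'])*rplace(0).inv()).as_rotvec()))
E
```

```text
shelf mm [40.7421 64.6443 28.9942] w 0.0563350772451402 F shelf [-0.1347  0.0992 -0.0132] t 40.6
{'tick': np.float64(266.9855072463768), 'tool_minus_tick_mm': np.float64(4.360822124145644)} -1.1831288913945301
[ 0.0461 -0.1195  0.4109]
```

jog_arm(moves="0 0 -0.007 0.0009 -0.005 -0.003 0.5;0 0 0 0 0 0 0.5;0 0 0 0 0 0 0.5;0 0 0 0 0 0 0.5;0 0 0 0 0 0 0.5")

```text
t: 41.15
ee_pos: [0.5892, 0.0511, 0.0625]
ee_rot: [-0.041, 1.254, 0.056]
wrist_force: [0.1, 0.7, -0.3]
gripper_width: 0.056
```

```bash
python3 st.py
python3 - <<'E'
from h import *
i,T,im=shot('wrist','w26'); print(tick(i,T,im),r.state()['q'][2])
s=r.state();print(np.degrees((R.from_rotvec(s['ee_rot'])*rplace(0).inv()).as_rotvec()))
E
```

```text
shelf mm [40.7017 59.6835 27.2306] w 0.05598570561682659 F shelf [ 0.064   0.6721 -0.3308] t 41.15
{'tick': np.float64(277.05033557046977), 'tool_minus_tick_mm': np.float64(-0.14052457617228303)} -1.1765871739791982
[ 0.0069 -0.09   -0.0513]
```

jog_arm(moves="0 0 0 0.0018 0.0003 -0.0057 0.5;0 0 0 0.0018 0.0003 -0.0057 0.5;0 0 0 0 0 0 0.5;0 0 0 -0.0076 -0.0003 -0.0025 0.5;0 0 0 -0.0076 -0.0003 -0.0025 0.5")

```text
t: 41.7
ee_pos: [0.5849, 0.0516, 0.0553]
ee_rot: [-0.041, 1.252, 0.057]
wrist_force: [0.3, 0.2, 9.0]
gripper_width: 0.0564
```

jog_arm(moves="0 0 0 -0.0076 -0.0003 -0.0025 0.5;0 0 0 -0.005 -0.0003 -0.0015 0.5;0 0 0 0 0 0 0.5;0 0 0 0 0 0 0.5")

```text
t: 42.1
ee_pos: [0.5791, 0.0514, 0.0535]
ee_rot: [-0.04, 1.251, 0.057]
wrist_force: [6.4, 1.1, 5.1]
gripper_width: 0.0563
```

```bash
python3 st.py
python3 - <<'E'
from h import *
i,T,im=shot('wrist','w27'); print(tick(i,T,im),r.state()['q'][2])
E
```

```text
shelf mm [28.3643 60.6463 21.8412] w 0.05631666037138876 F shelf [7.7423 0.6334 2.7967] t 42.1
{'tick': np.float64(275.0094488188976), 'tool_minus_tick_mm': np.float64(0.7514736618294439)} -1.1743415253107963
```

jog_arm(moves="0 0 0 -0.0057 -0.002 -0.001 0.5;0 0 0 0 0 0 0.5;0 0 0 0 0 0 0.5")

```text
t: 42.45
ee_pos: [0.5787, 0.0513, 0.0545]
ee_rot: [-0.039, 1.246, 0.059]
wrist_force: [18.0, 3.7, -0.7]
gripper_width: 0.0563
```

```bash
python3 st.py
python3 - <<'E'
from h import *
i,T,im=shot('wrist','w27'); print(tick(i,T,im),r.state()['q'][2])
E
```

```text
shelf mm [28.1954 60.5764 22.857 ] w 0.05630459300869775 F shelf [17.0734  2.5266 -6.2875] t 42.45
{'tick': np.float64(275.1909090909091), 'tool_minus_tick_mm': np.float64(0.6768513085648715)} -1.178696392881931
```

jog_arm(moves="0 0 0 0.005 0 0.0015 0.5;0 0 0 0 0 0 0.9;0 0 0 0 0 0 0.9;0 0 0 0 0 0 0.9;0 0 0 -0.012 0 0.038 0.9")

```text
t: 43.0
ee_pos: [0.5693, 0.0496, 0.0695]
ee_rot: [-0.041, 1.258, 0.057]
wrist_force: [-0.3, 0.1, 0.7]
gripper_width: 0.0768
```

jog_arm(moves="0 0 0 -0.024 0 0.076 0.9;0 0 0 -0.024 0 0.076 0.9;0 0 0 -0.012 0 0.038 0.9;0 0 0 0 0 0 0.9;0 0 0 0 0 0 0.9")

```text
t: 43.5
ee_pos: [0.5406, 0.0488, 0.166]
ee_rot: [-0.043, 1.255, 0.054]
wrist_force: [-0.4, -0.7, -0.8]
gripper_width: 0.0766
```

```bash
python3 st.py
python3 - <<'E'
from h import *
i,T,im=shot('wrist','w28'); print(piles(i,T,im,{60:3,-60:3}))
i,T,im=shot('top','t6'); print([np.round(o,3) for o in lifts(i,T,im,amin=150)])
print([(W(T,a['position']),a['p']) for a in r.mark_of('top','press_bar_grip')],r.state()['q'])
go([.445,.043,.16],rotm(np.radians(-9)))
E
```

```text
shelf mm [ 26.386   60.608  140.7617] w 0.07664061274686623 F shelf [-0.691  -0.695  -0.6206] t 43.5
{60: array([ 0.95,  1.17, -0.08,  0.92]), -60: array([ 1.01,  3.1 , -1.83,  0.89])}
[array([ 0.601, -0.07 ,  5.088,  0.92 ])]
[(array([ 0.2458, -0.2394,  0.0313]), 0.79), (array([0.2429, 0.3321, 0.0295]), 0.77), (array([ 0.5681, -0.0118,  0.031 ]), 0.7), (array([ 0.574 , -0.0693,  0.0256]), 0.22)] [ 1.2052  0.1785 -1.4625  1.988   0.3052  0.8409  1.2383]
rows 3 turn/row [ 0.0055  0.1334 -0.094 ] shift/row [-0.0634 -0.0048 -0.0035]
```

View pics/w28.png

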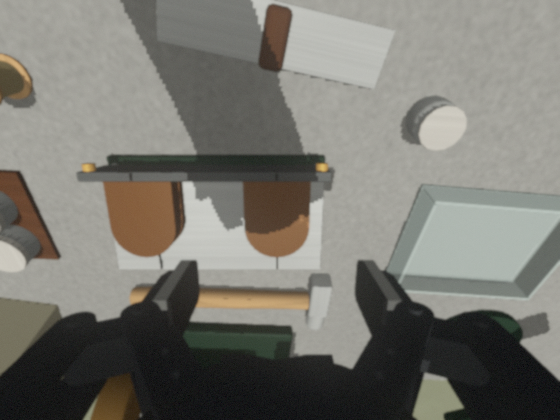

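jog_arm(moves="0.004 0.1 -0.07 -0.0475 -0.0036 0 0.9;0.004 0.1 -0.07 -0.0475 -0.0036 0 0.9;0.004 0.1 -0.07 -0.0475 -0.0036 0 0.9;0.004 0.1 -0.07 -0.0475 -0.0036 0 0.9;0 0 0 0 0 0 0.9")

```text
t: 44.15
ee_pos: [0.4448, 0.043, 0.1655]
ee_rot: [0.122, 1.569, -0.123]
wrist_force: [0.2, 0.4, -0.2]
gripper_width: 0.0767
```

jog_arm(moves="0 0 -0.1818 0 0 0 0.9;0 0 -0.1818 0 0 0 0.9;0 0 -0.1818 0 0 0 0.9;0 0 -0.1818 0 0 0 0.9;0 0 -0.1818 0 0 0 0.9")

```text
t: 44.65
ee_pos: [0.4463, 0.0431, 0.1657]
ee_rot: [0.681, 1.459, -0.682]
wrist_force: [0.5, -0.1, -0.0]
gripper_width: 0.0767
```

jog_arm(moves="0 0 -0.1818 0 0 0 0.9;0 0 -0.1818 0 0 0 0.9;0 0 -0.1818 0 0 0 0.9;0 0 -0.1818 0 0 0 0.9;0 0 -0.1818 0 0 0 0.9")

```text
t: 45.15
ee_pos: [0.4463, 0.0431, 0.1656]
ee_rot: [1.22, 1.201, -1.222]
wrist_force: [-0.5, -0.6, 0.0]
gripper_width: 0.0769
```

jog_arm(moves="0 0 -0.1818 0 0 0 0.9;0 0 -0.1818 0 0 0 0.9;0 0 -0.1818 0 0 0 0.9;0 0 -0.1818 0 0 0 0.9;0 0 -0.1818 0 0 0 0.9")

```text
t: 45.65
ee_pos: [0.4463, 0.043, 0.1655]
ee_rot: [1.723, 0.771, -1.725]
wrist_force: [-0.3, -0.3, -0.2]
gripper_width: 0.077
```

jog_arm(moves="0 0 -0.1818 0 0 0 0.9;0 0 -0.1818 0 0 0 0.9;0 0 -0.1818 0 0 0 0.9;0 0 -0.1818 0 0 0 0.9;0 0 -0.1818 0 0 0 0.9")

```text
t: 46.15
ee_pos: [0.4463, 0.043, 0.1655]
ee_rot: [2.156, 0.139, -2.158]
wrist_force: [-0.2, 0.0, 0.5]
gripper_width: 0.0771
```

jog_arm(moves="0 0 -0.1818 0 0 0 0.9;0 0 -0.1818 0 0 0 0.9;0 0 0 0 0 0 0.9;0 0 0 0 0 0 0.9;0 0 0 0 0 0 0.9")

```text
t: 46.65
ee_pos: [0.4458, 0.0429, 0.166]
ee_rot: [-2.14, 0.16, 2.144]
wrist_force: [0.1, -0.6, 0.9]
gripper_width: 0.0769
```

Run:
```python
from h import *
s=r.state();print(s['ee_pos'],s['q'],np.degrees((R.from_rotvec(s['ee_rot'])*rotm(np.pi).inv()).as_rotvec()))
i,T,im=shot('wrist','w29')
print([(W(T,a['position']),a['p']) for a in r.mark_of('wrist','press_bar_grip')])
for o in r.outline_of('wrist','press_bar_grip')[:3]:
    m=np.array(o['pixels']).astype(np.uint8); C=max(cv2.findContours(m,0,1)[0],key=cv2.contourArea); print(o['p'],m.sum(),cv2.minAreaRect(C))
```

```text
[0.4458 0.0429 0.166 ] [ 0.8568  0.0699 -1.0634  1.9471  0.064   1.1622 -1.9533] [ 0.1131  0.0932 -8.6764]
[(array([0.4468, 0.04  , 0.0217]), 0.94), (array([ 0.244 , -0.2408,  0.0288]), 0.9)]
0.93 2104 ((526.0, 329.0), (56.0, 66.0), 90.0)
0.88 7770 ((278.5, 196.0), (52.0, 179.0), 90.0)
0.78 1119 ((116.0, 390.0), (32.0, 40.0), 90.0)
```

View pics/w29.png

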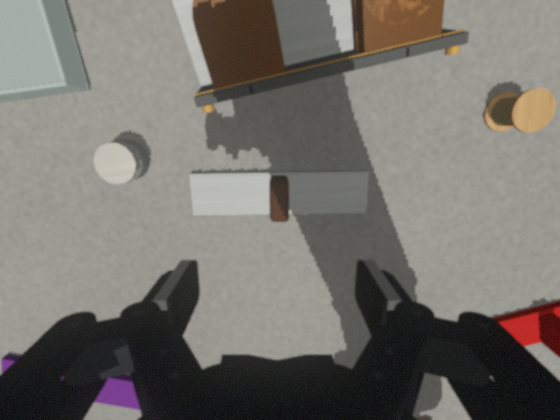

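Run:
```python
from h import *
i,T=campose('wrist')
print(ray(i,T,190,172,.01),ray(i,T,368,171,.01)); c=ray(i,T,279,193.6,.01); print(c)
a,b=ray(i,T,190,172,.01),ray(i,T,368,171,.01); d=a-b; yaw=np.arctan2(-d[0],d[1]); print(np.degrees(yaw),np.linalg.norm(d))
go([c[0],c[1],.015],rotm(np.pi+yaw))
```

```text
[0.4836 0.125  0.01  ] [ 0.4575 -0.0495  0.01  ]
[0.4483 0.0411 0.01  ]
-8.499376455115957 0.1764371785640269
rows 4 turn/row [-0.0006 -0.0005  0.0018] shift/row [ 0.0013 -0.0008 -0.0756]
```

jog_arm(moves="0 0 0.002 0.001 -0.001 -0.09 0.7;0 0 0.002 0.001 -0.001 -0.09 0.7;0 0 0.002 0.001 -0.001 -0.07 0.7;0 0 0 0.001 -0.001 -0.052 0.7;0 0 0 0 0 0 0.7", grip_force=80)

```text
t: 47.3
ee_pos: [0.4455, 0.0408, 0.0127]
ee_rot: [-2.135, 0.158, 2.15]
wrist_force: [-0.5, 0.5, -0.0]
gripper_width: 0.0598
```

jog_arm(moves="0 0 0 0 0 0 0.05;0 0 0 0 0 0 0.05;0 0 0 0 0 0 0.05;0 0 0 0 0 0 0.05;0 0 0 0 0 0 0.05")

```text
t: 47.8
ee_pos: [0.449, 0.0407, 0.017]
ee_rot: [-2.144, 0.161, 2.141]
wrist_force: [-2.5, -0.9, 9.6]
gripper_width: 0.0167
```

jog_arm(moves="0 0 0 0 0 0 0.05;0 0 0 0 0 0 0.05")

```text
t: 48.0
ee_pos: [0.449, 0.0407, 0.0171]
ee_rot: [-2.144, 0.161, 2.141]
wrist_force: [-2.7, -0.3, 9.1]
gripper_width: 0.0167
```

Run:
```python
from h import *
s=r.state();print(s['ee_pos'],s['gripper_width'],s['wrist_force'],s['q'])
```

```text
[0.449  0.0407 0.0171] 0.016688135271949945 [-2.6666 -0.2912  9.1115] [ 0.6859  0.3633 -0.9614  2.0805  0.386   0.883  -2.2173]
```

jog_arm(moves="0 0 0 0 0 0.04 0.05;0 0 0 0 0 0.06 0.05;0 0 0 0 0 0.08 0.05;0 0 0 0 0 0.08 0.05;0 0 0 0 0 0 0.05")

```text
t: 48.5
ee_pos: [0.4503, 0.0412, 0.1502]
ee_rot: [-2.15, 0.162, 2.136]
wrist_force: [-0.1, -0.6, -5.2]
gripper_width: 0.0163
```

jog_arm(moves="0 0 0 0 0 0 0.05")

```text
t: 48.6
ee_pos: [0.4479, 0.0401, 0.1459]
ee_rot: [-2.143, 0.163, 2.143]
wrist_force: [-0.0, 0.5, -6.2]
gripper_width: 0.0167
```

Run:
```python
from h import *
s=r.state();print(s['ee_pos'],s['gripper_width'],s['wrist_force'],s['ft_torque'],s['q'])
go(shelfpt(P,.034,.0006,.085),rplace())
```

```text
[0.4479 0.0401 0.1459] 0.01673109354885995 [-0.0269  0.4698 -6.1636] [-0.0395  0.0731  0.0053] [ 0.8719  0.1167 -1.0937  1.9677  0.1154  1.1227 -1.9918]
rows 3 turn/row [-0.0056 -0.1334  0.0917] shift/row [ 0.0807 -0.033  -0.0204]
```

jog_arm(moves="-0.0028 -0.0667 0.0459 0.0404 -0.0165 0 0.05;-0.0028 -0.0667 0.0459 0.0404 -0.0165 0 0.05;-0.0028 -0.0667 0.0459 0.0404 -0.0165 0 0.05;-0.0028 -0.0667 0.0459 0.0404 -0.0165 -0.01 0.05;-0.0028 -0.0667 0.0459 0.0404 -0.0165 -0.025 0.05")

```text
t: 49.1
ee_pos: [0.5487, -0.0008, 0.1267]
ee_rot: [2.479, 0.047, -1.905]
wrist_force: [0.3, -1.5, -6.0]
gripper_width: 0.0163
```

jog_arm(moves="-0.0028 -0.0667 0.0459 0.0404 -0.0165 -0.025 0.05;0 0 0 0 0 0 0.05;0 0 0 0 0 0 0.05;0 0 0 0 0 0 0.05")

```text
t: 49.5
ee_pos: [0.5681, -0.0081, 0.1149]
ee_rot: [2.506, 0.087, -1.828]
wrist_force: [1.1, -0.9, -5.3]
gripper_width: 0.0163
```

```bash
python3 st.py
python3 - <<'E'
from h import *
s=r.state();print(np.degrees((R.from_rotvec(s['ee_rot'])*rplace().inv()).as_rotvec()),s['q'])
go(shelfpt(P,.034,.0006,.055),rplace())
i,T,im=shot('wrist','w30')
E
```

```text
shelf mm [33.1823  2.0525 84.8464] w 0.01632837513402817 F shelf [-0.6216 -1.0099 -5.3775] t 49.5
[0.1018 0.2252 0.1068] [ 0.8913  0.2424 -1.0314  1.9861  0.3204  0.7378 -1.8041]
rows 1 turn/row [-0.0023 -0.005  -0.0024] shift/row [ 0.0201 -0.0016 -0.0563]
```

View pics/w30.png

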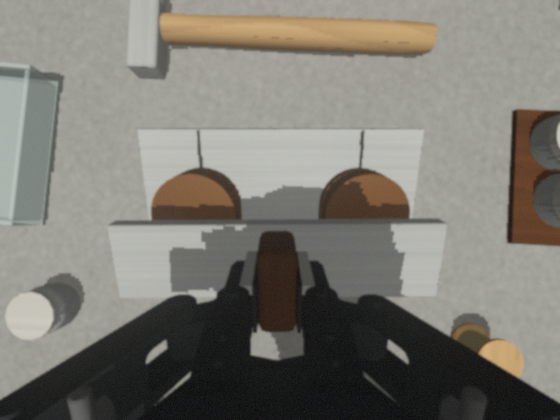

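jog_arm(moves="-0.0015 -0.004 -0.002 0.007 -0.001 -0.019 0.05;0 0 0 0.007 -0.0005 -0.019 0.05;0 0 0 0.0062 0 -0.018 0.05;0 0 0 0 0 0 0.05;0 0 0 0 0 0 0.05")

```text
t: 50.05
ee_pos: [0.579, -0.0091, 0.0875]
ee_rot: [2.51, 0.084, -1.822]
wrist_force: [0.3, 0.0, -4.5]
gripper_width: 0.0165
```

```bash
python3 st.py
python3 - <<'E'
from h import *
s=r.state();print(np.degrees((R.from_rotvec(s['ee_rot'])*rplace().inv()).as_rotvec()))
i,T,im=shot('wrist','w31'); 
for by in(60,-60): print(lineoff(i,T,im,by))
g=cv2.cvtColor(im,cv2.COLOR_RGB2GRAY).astype(float)
E
```

```text
shelf mm [34.8921  0.2746 55.4205] w 0.016475328355047666 F shelf [-1.0986  0.0089 -4.4232] t 50.05
[ 0.0262 -0.0426  0.021 ]
[np.float64(0.38), np.float64(0.05), np.float64(0.36), np.float64(-0.03), np.float64(0.28)]
[np.float64(0.66), np.float64(1.0), np.float64(0.69), np.float64(1.09), np.float64(1.42)]
```

jog_arm(moves="0 0 0 0.0026 0 -0.008 0.05;0 0 0 0.0026 0 -0.008 0.05;0 0 0 0.0006 0 -0.002 0.05;0 0 0 0 0 0 0.05;0 0 0 0 0 0 0.05")

```text
t: 50.6
ee_pos: [0.582, -0.0098, 0.0794]
ee_rot: [2.509, 0.081, -1.822]
wrist_force: [-15.4, -2.7, 18.5]
gripper_width: 0.0166
```

```bash
python3 st.py
```

```text
shelf mm [35.2537 -0.571  46.7472] w 0.016616172478590974 F shelf [-9.1122 -1.6855 22.3974] t 50.6
```

jog_arm(moves="0 0 0 -0.0009 0.001 0.003 0.05;0 0 0 -0.0076 -0.0003 -0.0025 0.05;0 0 0 -0.0076 -0.0004 -0.0025 0.05;0 0 0 -0.0057 -0.0003 -0.0018 0.05;0 0 0 0 0 0 0.05")

```text
t: 51.1
ee_pos: [0.5711, -0.0096, 0.0765]
ee_rot: [2.511, 0.083, -1.821]
wrist_force: [2.4, 0.8, -5.0]
gripper_width: 0.0169
```

```bash
python3 st.py
```

```text
shelf mm [24.0401  0.3293 47.4406] w 0.01690490781507162 F shelf [ 0.7987  0.5966 -5.5337] t 51.1
```

jog_arm(moves="0 0 0 -0.0038 -0.0003 -0.0022 0.05;0 0 0 -0.0038 -0.0002 -0.0012 0.05;0 0 0 0 0 0 0.05;0 0 0 0 0 0 0.05")

```text
t: 51.5
ee_pos: [0.5704, -0.0097, 0.0768]
ee_rot: [2.517, 0.083, -1.814]
wrist_force: [12.3, -0.2, -5.2]
gripper_width: 0.017
```

```bash
python3 st.py
```

```text
shelf mm [23.4301  0.2745 47.953 ] w 0.017021416027546754 F shelf [10.0126 -0.9677 -8.7203] t 51.5
```

jog_arm(moves="0 0 0 0.003 0 -0.0015 0.05;0 0 0 0.0005 0 -0.002 0.05;0 0 0 0 0 0 0.05;0 0 0 0 0 0 0.05")

```text
t: 51.9
ee_pos: [0.5711, -0.0096, 0.0758]
ee_rot: [2.514, 0.081, -1.816]
wrist_force: [-11.8, -0.8, 25.0]
gripper_width: 0.0166
```

```bash
python3 st.py
python3 - <<'E'
from h import *
s=r.state();print(np.degrees((R.from_rotvec(s['ee_rot'])*rplace().inv()).as_rotvec()))
E
```

```text
shelf mm [23.7956  0.275  46.6984] w 0.016576617746366932 F shelf [-3.5248 -0.0027 27.3986] t 51.9
[-0.0478 -0.2981 -0.038 ]
```

jog_arm(moves="0 0 0 -0.004 -0.0002 0 0.05;0 0 0 -0.002 0 0 0.05;0 0 0 0 0 0 0.05;0 0 0 0 0 0 0.05")

```text
t: 52.3
ee_pos: [0.5703, -0.0097, 0.0761]
ee_rot: [2.519, 0.084, -1.81]
wrist_force: [12.1, -0.6, -1.5]
gripper_width: 0.0165
```

```bash
python3 st.py
python3 - <<'E'
from h import *
s=r.state();print(np.degrees((R.from_rotvec(s['ee_rot'])*rplace().inv()).as_rotvec()))
E
```

```text
shelf mm [23.1312  0.2798 47.2779] w 0.016480038056374213 F shelf [10.9873 -1.406  -5.1127] t 52.3
[ 0.0421 -0.5894  0.0225]
```

Against the backstop and at pile height. Release and retreat.

jog_arm(moves="0 0 0 0.001 0 0 0.15;0 0 0 0 0 0 0.5;0 0 0 0 0 0 0.7;0 0 0 0 0 0 0.7;0 0 0 -0.006 0 0.019 0.7")

```text
t: 52.8
ee_pos: [0.5626, -0.0098, 0.0815]
ee_rot: [2.509, 0.084, -1.825]
wrist_force: [0.4, -0.3, 0.1]
gripper_width: 0.0599
```

jog_arm(moves="0 0 0 -0.018 0 0.057 0.7;0 0 0 -0.03 0 0.09 0.7;0 0 0 -0.03 0 0.09 0.7;0 0 0 0 0 0 0.7;0 0 0 0 0 0 0.7")

```text
t: 53.3
ee_pos: [0.5257, -0.0118, 0.1985]
ee_rot: [2.509, 0.074, -1.819]
wrist_force: [1.4, 0.1, -0.0]
gripper_width: 0.0598
```

```bash
python3 st.py
python3 - <<'E'
from h import *
i,T,im=shot('wrist','w32')
i2,T2,im2=shot('scene','s2'); a=cv2.resize(im2[170:320,190:360],(800,706))[:600]
b=cv2.resize(im[:330],(800,471))
cv2.imwrite('pics/f1.png',np.vstack([cv2.resize(im[:330],(509,300)),cv2.resize(im2[200:300,210:380],(509,300))])[:,:,::-1])
E
```

```text
shelf mm [ 18.4369   1.0898 177.447 ] w 0.05979316022844867 F shelf [ 1.3349 -0.0409 -0.4772] t 53.3
```

View pics/f1.png

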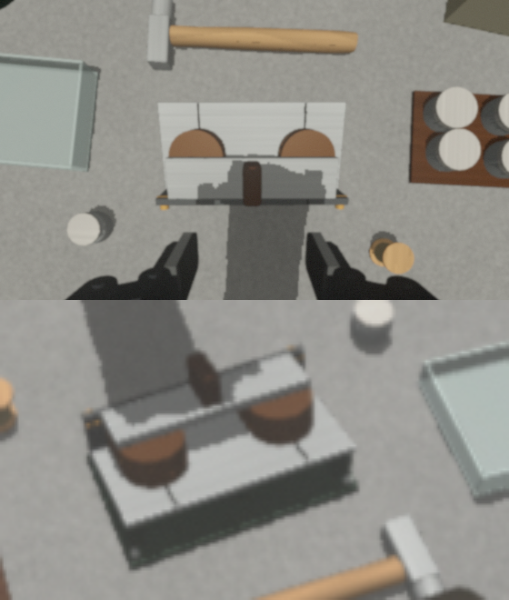

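Run:
```python
from h import *
i,T,im=shot('wrist','w33'); g=cv2.cvtColor(im,cv2.COLOR_RGB2GRAY).astype(int)
for y in(-.075,-.06,.06,.075):
    u,v=proj(i,T,shelfpt(P,.044,y,.04)); u1,v1=proj(i,T,shelfpt(P,.049,y,.04)); c=g[int(v)-9:int(v)+9,int(round(u))]; 
    print(y,round(v,1),'px/5mm',round(v-v1,1),'edge',int(v)-9+np.argmax(np.diff(c))+1, c)
i,T,im=shot('top','t9'); print([np.round(o,3) for o in lifts(i,T,im,amin=150)])
```

```text
-0.075 173.1 px/5mm 5.4 edge 172 [103 103 102 104 103 101 101 113 144 167 176 178 179 180 181 180 181 180]
-0.06 173.1 px/5mm 5.4 edge 172 [106 106 104 105 104 103 103 114 143 166 174 179 181 180 181 181 180 180]
0.06 173.4 px/5mm 5.4 edge 173 [109 112 109 107 109 108 105 108 133 161 175 178 179 181 184 184 182 183]
0.075 173.4 px/5mm 5.4 edge 173 [107 106 107 107 106 104 102 108 133 163 176 179 182 183 187 185 183 183]
[]
```

```bash
python3 -c "
from plant import r
print(r.job_done(), r.state()['t'])"
```

```text
the job is handed in; nothing more can be done
the job is handed in; nothing more can be done
```

The job is handed in, at about 53.5 s of the 210 s allowed. Only six lifts were on the bench, so I built three in each place up to the brass mark. Then I laid the press bar across both heels. Nothing was left over for the stock box.

**Lifts:** each one was slid down until the push force showed its edge on the backstop. By camera, centring on the scribed lines was within about 1 mm. Left lift 2 had no such reading after release.

**Bar:** the last checks show it resting on both heels and parallel to the backstop, its front edge within about 1 mm of where it should be. The grip is midway between the two lines.

**Disagreements and oddities:**
- One left lift had been knocked about 3 cm aside mid-run. I found it again and picked it up.
- The arm and camera readings carry a steady offset of about 1 mm from my model of the stand, so the sub-millimetre figures are not certain.
- Joint 7 read -2.603 at one moment, against its limit of -2.6. I turned the tool round straight away, and joint 3 then came close to its limit (-1.4625 against -1.47).
- The oblique views gave odd sideways readings of 3 to 8 mm for the right heel, because they caught its side wall or the view was blocked. Its straight-on view after the last lift showed it centred.

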